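Set out the staining station on a lab bench

TASK

Set out the staining station: stack the white keyed tube tray squarely on its grey base so that its notch drops over the key and it lies flat, stand the open beaker upright in the middle of the stirrer's round plate, and stand the tall amber bottle upright on the bench midway between the stirrer and the aluminium tube block, in line with them. Stand the squat jar upright on the bench straight behind the bottle (on the side away from the robot, square to the stirrer-block row), leaving a gap of about 35 mm between the two. Let go of everything and leave the tip box, the timer and the wash bottle where they are.

Things in the scene. Friction and masses are not known exactly. Their poses are not given: they have to be found in the camera images.
- tray: Loose white plastic tube tray, 100 (own x) x 70 (own y) x 24 mm, 0.15 kg, with two rows of tube caps and an upright carrying grip on top: a bar 44 mm long along own x, 12 mm thick along own y, from 24 to 64 mm above the underside, centred 5 mm to the -x side of the tray's centre. In the +x end a notch 20 mm wide and 27 mm long, open at the end and right through the tray's height. Origin: centre of the underside.
- base: Fixed grey plastic base for the tray, 100 (own x) x 70 (own y) x 20 mm. On its flat top, near its +x end, stands the key: a block 20 mm long (own x from 27 to 47 mm), 14 mm wide, centred in y, 13 mm high. The stacked tray's underside lies on the top 20 mm above the bench, with its +x end over the base's +x end and outlines flush; the notch leaves 3 mm either side of the key. Origin: centre of the underside.
- beaker: Loose white plastic beaker, open-topped, straight-sided, 60 mm outside diameter, 80 mm high, wall 3 mm, 0.09 kg. Origin: centre of the underside.
- stirrer: Fixed white magnetic stirrer, 100 x 100 mm square, with a round steel plate of 90 mm diameter on top; the plate's flat top is 45 mm above the bench. Origin: centre of the underside. The row runs along its own y axis to the aluminium block (which may be on either side); its own +x points away from the robot and is square to the row.
- block: Fixed aluminium tube block with small white tubes in it, 95 (own x) x 72 (own y) x 40 mm (tube caps to 45 mm). Its centre is 240 mm from the stirrer's and it stands square with it. Origin: centre of the underside.
- bottle: Loose tall amber reagent bottle with black cap and paper label, body 50 mm in diameter, 105 mm high overall with the narrower neck and cap in its upper part; straight-sided from 10 to 55 mm. 0.18 kg. Origin: centre of the underside.
- jar: Loose squat white jar with a grey screw lid and a paper label, straight-sided, lid flush with the  58 mm in diameter over its full height of 50 mm, 0.12 kg. Origin: centre of the underside.
- tipbox: Bystander: loose blue pipette-tip box, 120 x 82 x 50 mm. Not to be disturbed. Origin: centre of the underside.
- timer: Bystander: flat grey bench timer, 56 x 56 x 18 mm, loose. Not to be disturbed. Origin: centre of the underside.
- washbottle: Bystander: loose white wash bottle with blue cap, 64 mm in diameter, 150 mm high. Not to be disturbed. Origin: centre of the underside.
Mind the look-alikes: they are no part of the job. What is shaped like the beaker but green or pink is not meant.

How it is judged:
At the end, for the whole second after the job is handed in: All at rest, upright: tray flat on base, notch over key (within 8 mm, 8 degrees); beaker on stirrer plate within 12 mm of centre; bottle on bench midway in the row within 15 mm; jar on bench behind it: centres 73 to 107 mm apart, 60 to 120 mm behind the row, within 20 mm of its midline (horizontal distance between tray and base below 0.008 m and z of tray in the frame of base between 0.016 and 0.0235 m and angle between tray's own z axis and vertical below 0.05 rad and angle between the x axis of tray and the x axis of base, either way round below 0.14 rad and horizontal distance between beaker and stirrer below 0.012 m and z of beaker in the frame of stirrer between 0.041 and 0.049 m and angle between each of beaker, bottle, jar's own z axis and vertical below 0.06 rad and x of bottle in the frame of stirrer between -0.015 and 0.015 m and horizontal distance between bottle and stirrer below 0.1355 m and horizontal distance between bottle and block below 0.1355 m and height (world z) of bottle between -0.004 and 0.004 m and x of jar in the frame of stirrer between 0.06 and 0.12 m and ((y of jar in the frame of stirrer between 0.1 and 0.14 m and y of block in the frame of stirrer above 0 m) or (y of jar in the frame of stirrer between -0.14 and -0.1 m and y of block in the frame of stirrer below 0 m)) and horizontal distance between jar and bottle between 0.073 and 0.107 m and height (world z) of jar between -0.004 and 0.004 m and linear speed of each of tray, beaker, bottle, jar below 0.02 m/s and angular speed of each of tray, beaker, bottle, jar below 0.2 rad/s); the robot touches nothing.
It fails at once if the tip box was disturbed (moved more than 20 mm) (distance of tipbox from where it was at the start of the episode above 0.02 m).
It fails at once if the timer was disturbed (moved more than 20 mm) (distance of timer from where it was at the start of the episode above 0.02 m).
It fails at once if the wash bottle was disturbed (moved more than 20 mm) (distance of washbottle from where it was at the start of the episode above 0.02 m).
It also fails if it takes over 133 s, if anything falls off the work surface, if the arm or the gripper's body presses on something with over 40 N, if the wrist force passes 120 N, or if a joint passes its speed limit or range.

ROBOT

A 7-joint arm with a two-finger parallel gripper is mounted at the origin on the work surface. World frame = base frame: x ahead of the robot, y to its left, z up, the work surface at z = 0. Lengths are in m, angles in rad, forces in N, time in s.
With the tool pointing down it reaches from about 0.4 to 0.85 m from the base axis. Payload 4.5 kg.
Tool frame: the origin (TCP) lies midway between the tips of the shut fingers; the grasp point (between the pads) lies 19 mm behind it; z points along the fingers, y is the line along which they close (so a half turn about z gives the same grasp; the last joint's range is limited). The gripper opens to 88 mm and grips with 3 to 60 N. Pads are 18 mm wide; open, the fingers measure 123 mm over their backs; the gripper's body (75 mm by 187 mm) begins 45 mm behind the grasp point.
Start: joints at [-1.095, 0.689, -0.195, 1.565, 0.157, 0.902, -0.215], TCP at [0.267, 0.565, 0.239] pointing down, gripper open.
Joint ranges: [-3.01, 3.01], [-0.46, 2.08], [-1.47, 1.51], [0.13, 2.56], [-1, 4.14], [0.04, 2.09], [-2.66, 2.66]. Speed limits (rad/s): [2.57, 2.57, 3.14, 3.14, 3.14, 3.14, 3.14].

INTERFACE

Orientations are given as a unit quaternion [x, y, z, w].
In Python, from plant import r gives the robot as it stands.
- The arm moves only by the tool carry_out, never from a script. Its argument "plan" is a list of rows, each an object with "rot": the turn, a rotation vector about the tool's x, y, z in rad, a list of three; "xyz": the shift along the tool's x, y, z in m, a list of three; "grip": the closure in counts, from 0 (fully open) to 255 (shut). In form: [{"rot": [wx, wy, wz], "xyz": [dx, dy, dz], "grip": grip}, ...]. A call has 1 to 8 rows; each row is the pose to reach, as a shift and turn from the pose commanded when the call began, along the tool's axes at that moment; what a row does not reach only later rows make up. A row lasts 1/12 s, in which the tool goes at most 41.7 mm and 7.16 degrees, less where a joint would pass 70% of its speed; a pose out of reach is approached as far as the arm can. A call with a gripper value outside its range is refused whole. The fingers move at their own pace and stop on an object; "squeeze" is the grip in N (left out, the last holds). Time passes only in rows, so rows that repeat a pose let the fingers close. It gives the time, the measured TCP pose, the force, the opening and the grip force at its end, in the units of the state.
- r.get_state(): the state, without advancing time (a new reading comes with each control period).
- r.snapshot(name): name is "scene" or "top" or "wrist"; returns the picture (420x560x3 uint8, red, green, blue); there is no depth.
- r.camera_params(name): a dict with "fx", "fy", "cx", "cy" (pixels), "position" and "attitude" of the camera in the world; the wrist camera has in their place "hand_eye" (4x4, takes a point from camera to tool coordinates, whose origin is the TCP and whose axes are the flange's). Camera axes: x right, y down, z forward; pixel columns grow to the right and rows downward; lengths in m; the calibration is good to about 2 mm. A picture is of the moment at which its call begins: read the wrist's pose just before it. camera_params takes no time and is no camera call.
- r.finish_job(): hands the job in; it is judged then, once.
The state is a dict: "clock": time; "q": joint angles; "qd": joint speeds; "joint_torque": joint torques, N m; "tool_pos": TCP position; "eef_rot": TCP orientation; "contact_force": force on the tool from outside, world axes, zero at the start; "moment": the same for the moment, N m; "opening": opening from 0.0 (shut) to 1.0 (fully open); "finger_force": force on a finger pad.
Only numpy, scipy, OpenCV 4.12 (cv2) and the standard library are available. Lean on these libraries where they do the work, as an engineer would, in place of code of your own. Each camera call takes 0.05 s, during which the arm holds its last target. There are 200 camera calls.

## Working session

There is one attempt and no reset: what is moved stays moved. The work goes in short steps, Python scripts to look and compute and a tool call to move; the robot and the scene stay as the last step left them, time stands still between calls to the robot, and variables do not carry over. Pictures are saved under pics/ and viewed, at most 14 in all, crops included, and the job is handed in when it is done.

Besides the shell and the picture viewer there is one more tool, called after "Call:" by a JSON object that holds its "api" and its "payload", one argument or row to a line. carry_out: Moves the arm, as the interface text tells. Its arguments: {"type":"object","properties":{"plan":{"type":"array"},"squeeze":{"type":"number"}},"required":["plan"]}

```bash
ls; mkdir -p pics
python3 - <<'E'
from plant import r
import cv2
for n in ("scene","top"):
    im=r.snapshot(n); cv2.imwrite(f"pics/{n}0.png",cv2.resize(im[:,:,::-1],(800,600),interpolation=cv2.INTER_CUBIC)); cv2.imwrite(f"pics/{n}0raw.png",im[:,:,::-1])
    print(n,r.camera_params(n))
print(r.camera_params("wrist")); print(r.get_state())
E
```

```text
pics
scene {'fx': 541.0305968458355, 'fy': 541.0305968458355, 'cx': 288.1853885779656, 'cy': 214.98614542237618, 'position': array([ 1.25888126, -0.16532519,  1.09228153]), 'attitude': array([ 0.76364444,  0.55460263, -0.19589616, -0.26624761])}
top {'fx': 491.73941545660284, 'fy': 491.73941545660284, 'cx': 278.65299506234686, 'cy': 216.37753302936017, 'position': array([0.15887161, 0.07493489, 1.51253802]), 'attitude': array([-0.69670103,  0.71059334, -0.06332739,  0.07519593])}
{'fx': 344.7119679414687, 'fy': 344.7119679414687, 'cx': 286.16032411308, 'cy': 210.0879772995524, 'hand_eye': array([[ 6.89277821e-04, -9.65274376e-01, -2.61237257e-01,
         6.53609776e-02],
       [ 9.99999762e-01,  6.62387110e-04,  1.90984829e-04,
         7.14319680e-04],
       [-1.13125697e-05, -2.61237327e-01,  9.65274603e-01,
        -1.45593995e-01],
       [ 0.00000000e+00,  0.00000000e+00,  0.00000000e+00,
         1.00000000e+00]])}
{'clock': 0.1, 'q': array([-1.09522539,  0.68991473, -0.19452384,  1.5661983 ,  0.15728613,
        0.90251224, -0.21511237]), 'qd': array([ 0.00016973, -0.00263956,  0.00100682, -0.00280548, -0.00280581,
       -0.00170593, -0.00025048]), 'joint_torque': array([-3.36165373e-03, -5.28491306e+01, -1.27145179e+00, -1.53835595e+01,
       -5.25274838e-02,  1.97634712e-03,  4.05904234e-05]), 'tool_pos': array([0.2670107 , 0.56448071, 0.23799233]), 'eef_rot': array([ 2.19067680e-01,  9.75709320e-01, -8.11581220e-04, -1.28225684e-04]), 'contact_force': array([-0.44864949, -0.71777494,  0.87324416]), 'moment': array([-0.02710018, -0.04208576, -0.02552372]), 'finger_force': 0.0, 'opening': 0.9979447656004345}
```

View pics/scene0.png

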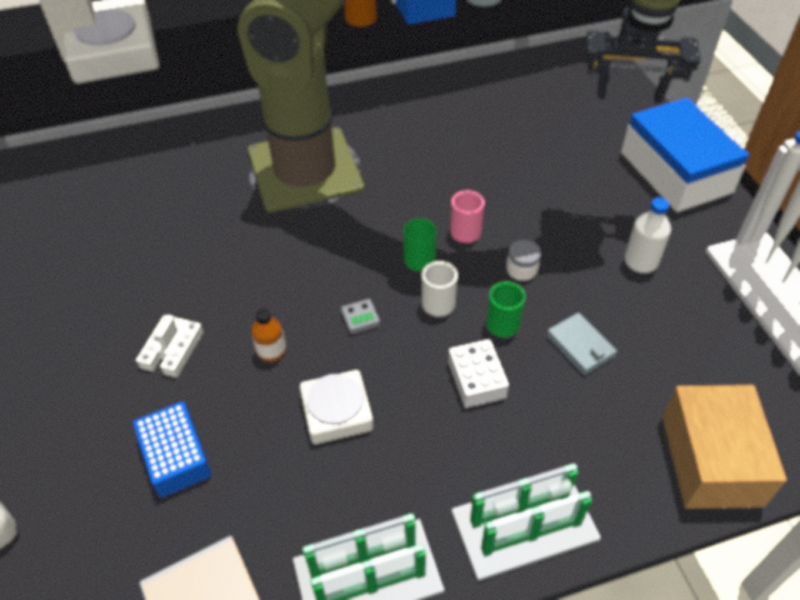

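View pics/top0.png

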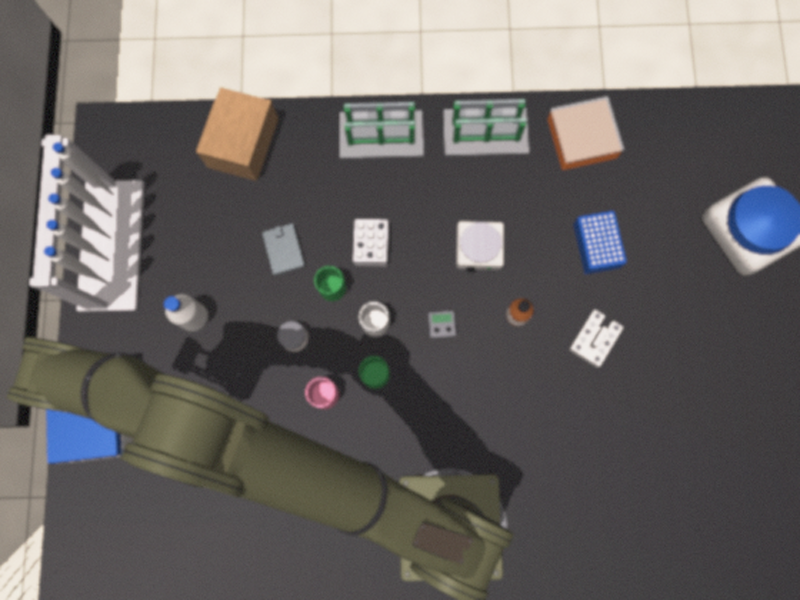

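The scene shows the white beaker at (439,288), the jar at (523,260), the bottle at (268,337), the tray at (170,345), the base at (582,343), the stirrer at (336,405) and the block at (478,373). In the top view they are at (374,318), (292,336), (520,312), (597,338), (283,249), (481,243) and (371,242).
Look-alikes, as top-view pixels: for the beaker, two green cups (330,282) and (374,372) and a pink one (321,393). For the jar, the wash bottle (186,312). For the tray, the block (371,242) and the tip box (601,241). For the base, the timer (442,324). I pick the white cup at (374,318) and check it in a close crop.

```bash
cat > h.py <<'E'
import numpy as np, cv2
from scipy.spatial.transform import Rotation as R
from plant import r
def pose(n,st=None):
    c=r.camera_params(n)
    K=(c["fx"],c["fy"],c["cx"],c["cy"])
    if n=="wrist":
        st=st or r.get_state(); T=np.eye(4); T[:3,:3]=R.from_quat(st["eef_rot"]).as_matrix(); T[:3,3]=st["tool_pos"]
        T=T@c["hand_eye"]; return K,T[:3,:3],T[:3,3]
    return K,R.from_quat(c["attitude"]).as_matrix(),np.array(c["position"])
def ray(P,u,v,z):
    K,M,p=P; d=M@np.array([(u-K[2])/K[0],(v-K[3])/K[1],1]); return p+d*(z-p[2])/d[2]
def proj(P,X):
    K,M,p=P; c=M.T@(np.asarray(X)-p); return K[0]*c[0]/c[2]+K[2],K[1]*c[1]/c[2]+K[3]
def rel(xyz,yaw,st=None):
    """shift and turn (tool axes) to bring TCP to xyz, pointing down, tool y (closing line) along world angle yaw"""
    st=st or r.get_state(); M=R.from_quat(st["eef_rot"])
    best=None
    for k in (0,np.pi):
        a=yaw+k; y=np.array([np.cos(a),np.sin(a),0]); z=np.array([0,0,-1]); G=R.from_matrix(np.c_[np.cross(y,z),y,z])
        v=(M.inv()*G).as_rotvec()
        if best is None or np.linalg.norm(v)<np.linalg.norm(best): best=v
    return M.inv().apply(np.array(xyz)-st["tool_pos"]).round(4),best.round(3)
E
python3 - <<'E'
import cv2
im=cv2.imread("pics/top0raw.png")[140:280,170:450]
cv2.imwrite("pics/topc.png",cv2.resize(im,None,fx=2.857,fy=2.857,interpolation=cv2.INTER_CUBIC))
im=cv2.imread("pics/scene0raw.png")[130:350,80:440]
cv2.imwrite("pics/scc.png",cv2.resize(im,None,fx=2.2222,fy=2.2222,interpolation=cv2.INTER_CUBIC))
E
```

```text
(no output)
```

View pics/topc.png

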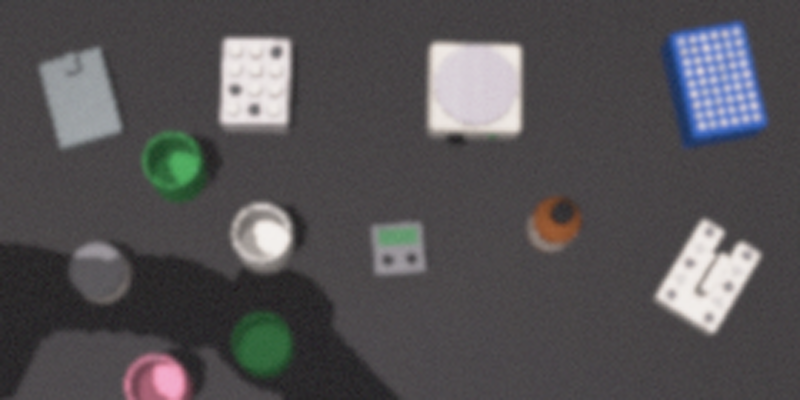

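View pics/scc.png

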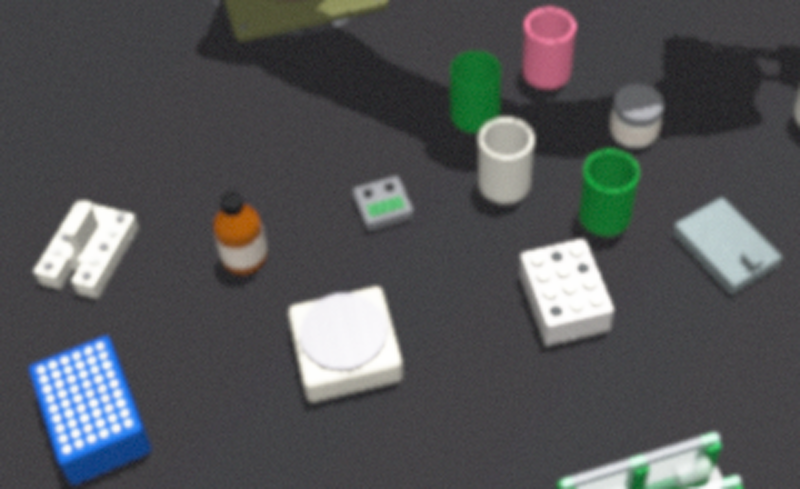

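Run:
```python
from h import *
P=pose("top"); S=pose("scene")
t=lambda p,z: ray(P,170+p[0]/2.857,140+p[1]/2.857,z)[:2]
s=lambda p,z: ray(S,80+p[0]/2.2222,130+p[1]/2.2222,z)[:2]
def quad(c,z,f=t):
    q=np.array([f(p,z) for p in c]); e=(q[0]+q[1]-q[2]-q[3])/2
    return q.mean(0).round(4),np.linalg.norm(e).round(4),np.linalg.norm((q[1]+q[2]-q[0]-q[3])/2).round(4),np.degrees(np.arctan2(e[1],e[0])).round(1)
print("base",quad([(38,65),(100,47),(122,131),(62,149)],.02), quad([(736,290),(781,256),(720,199),(674,234)],.02,s))
print("tray",quad([(705,218),(762,252),(712,334),(655,297)],.024))
print("block",quad([(222,37),(291,40),(290,126),(220,126)],.04),quad([(545,330),(610,318),(585,241),(520,255)],.04,s))
print("stir",quad([(429,42),(522,43),(522,132),(429,132)],.043),"plate",t((476,85),.045),s((345,331),.045))
print("beaker",t((262,232),.08),s((506,141),.08)); print("jar",t((100,270),.05),s((638,103),.05))
print("bottle",t((563,210),.105),s((233,200),.105))
print("timer",t((398,248),.018),s((384,202),.018))
print("tipbox",quad([(670,35),(743,24),(767,125),(693,140)],.05)); print("green",t((174,160),.08),t((262,342),.08))
```

```text
base (array([0.5971, 0.3492]), np.float64(0.1006), np.float64(0.07), np.float64(15.5)) (array([0.6076, 0.3473]), np.float64(0.0957), np.float64(0.0732), np.float64(18.6))
tray (array([ 0.3841, -0.326 ]), np.float64(0.1041), np.float64(0.0699), np.float64(-34.7))
block (array([0.6046, 0.1541]), np.float64(0.0992), np.float64(0.0759), np.float64(-1.5)) (array([0.6151, 0.1519]), np.float64(0.0985), np.float64(0.0711), np.float64(-5.5))
stir (array([ 0.5924, -0.0845]), np.float64(0.1008), np.float64(0.1006), np.float64(-2.3)) plate [ 0.59404935 -0.08492131] [ 0.6011992  -0.08259186]
beaker [0.43037037 0.14706347] [0.43896902 0.14679687]
jar [0.39886304 0.32033869] [0.40720908 0.32293207]
bottle [ 0.44187353 -0.16145372] [ 0.44739482 -0.15855781]
timer [0.42140933 0.00355581] [0.43202546 0.00435849]
tipbox (array([ 0.5914, -0.3447]), np.float64(0.1169), np.float64(0.0807), np.float64(8.2))
green [0.50930312 0.23868912] [0.31591824 0.14834433]
```

Run:
```python
from h import *
print(rel((.48,.33,.30),np.radians(87)))
```

```text
(array([-0.2928, -0.121 , -0.0618]), array([-0.002, -0.   , -0.389]))
```

Call:
{"api": "carry_out", "payload": {
  "plan": [
    {"rot": [0, 0, -0.389], "xyz": [-0.293, -0.121, -0.062], "grip": 0},
    {"rot": [0, 0, -0.389], "xyz": [-0.293, -0.121, -0.062], "grip": 0},
    {"rot": [0, 0, -0.389], "xyz": [-0.293, -0.121, -0.062], "grip": 0},
    {"rot": [0, 0, -0.389], "xyz": [-0.293, -0.121, -0.062], "grip": 0},
    {"rot": [0, 0, -0.389], "xyz": [-0.293, -0.121, -0.062], "grip": 0},
    {"rot": [0, 0, -0.389], "xyz": [-0.293, -0.121, -0.062], "grip": 0},
    {"rot": [0, 0, -0.389], "xyz": [-0.293, -0.121, -0.062], "grip": 0},
    {"rot": [0, 0, -0.389], "xyz": [-0.293, -0.121, -0.062], "grip": 0}
  ],
  "squeeze": 20
}}

```text
clock: 0.77
tool_pos: [0.4829, 0.3265, 0.3009]
eef_rot: [0.028, 1.0, -0.001, 0.0]
contact_force: [0.3, 0.3, -0.4]
opening: 1.0
finger_force: 0.0
```

```bash
cat >> h.py <<'E'
def shot(name):
    import json
    r.snapshot("wrist"); st=r.get_state(); im=r.snapshot("wrist")[:,:,::-1]
    cv2.imwrite(f"pics/{name}raw.png",im); cv2.imwrite(f"pics/{name}.png",cv2.resize(im,(800,600),interpolation=cv2.INTER_CUBIC))
    json.dump({k:list(map(float,st[k])) for k in("tool_pos","eef_rot")},open(f"pics/{name}.json","w"))
    return st
def load(name):
    import json
    P=pose("wrist",json.load(open(f"pics/{name}.json")))
    return lambda u,v,z: ray(P,u*.7,v*.7,z)[:2]
def quad(q):
    q=np.array(q); e=(q[0]+q[1]-q[2]-q[3])/2
    return q.mean(0).round(4),np.linalg.norm(e).round(4),np.linalg.norm((q[1]+q[2]-q[0]-q[3])/2).round(4),np.degrees(np.arctan2(e[1],e[0])).round(1)
E
python3 - <<'E'
from h import *
st=shot("w1")
print(st["tool_pos"],rel((.48,-.12,.30),np.radians(87)))
E
```

```text
[0.4885512  0.32069829 0.30160965] (array([-0.0227, -0.4432,  0.0026]), array([-0.003,  0.004, -0.012]))
```

View pics/w1.png

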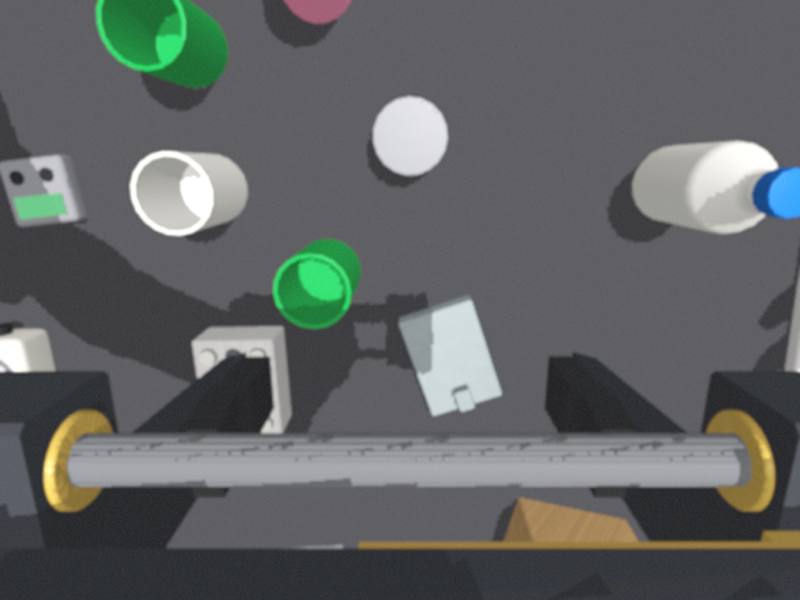

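The wrist view shows the jar lid at (410,136), the white beaker's rim at (172,193) and the base with corners (398,322), (470,297), (502,395) and (433,416). The key at (463,399) is at the far end.

Run:
```python
from h import *
f=load("w1")
print("base",quad([f(433,416,.02),f(502,395,.02),f(470,297,.02),f(398,322,.02)]))
print("key",f(463,390,.033),f(463,400,.033))
print("jar",f(410,136,.05),"beaker",f(172,193,.08),"timer",f(40,187,.018),"blockcorner",f(193,334,.04),f(284,328,.04),"wash",f(690,187,.1))
```

```text
base (array([0.5997, 0.3514]), np.float64(0.1013), np.float64(0.0689), np.float64(15.5))
key [0.625597   0.36034295] [0.63568732 0.35998423]
jar [0.40228372 0.32601899] beaker [0.43197911 0.14990483] timer [0.42131433 0.00849604] blockcorner [0.55382716 0.12572765] [0.55335526 0.20614446] wash [0.45046108 0.51525963]
```

Call:
{"api": "carry_out", "payload": {
  "plan": [
    {"rot": [0, 0, 0], "xyz": [-0.02, -0.443, 0], "grip": 0},
    {"rot": [0, 0, 0], "xyz": [-0.02, -0.443, 0], "grip": 0},
    {"rot": [0, 0, 0], "xyz": [-0.02, -0.443, 0], "grip": 0},
    {"rot": [0, 0, 0], "xyz": [-0.02, -0.443, 0], "grip": 0},
    {"rot": [0, 0, 0], "xyz": [-0.02, -0.443, 0], "grip": 0},
    {"rot": [0, 0, 0], "xyz": [-0.02, -0.443, 0], "grip": 0},
    {"rot": [0, 0, 0], "xyz": [-0.02, -0.443, 0], "grip": 0},
    {"rot": [0, 0, 0], "xyz": [-0.02, -0.443, 0], "grip": 0}
  ]
}}

```text
clock: 1.53
tool_pos: [0.477, -0.0041, 0.3005]
eef_rot: [0.026, 1.0, 0.0, -0.0]
contact_force: [1.2, -0.0, 0.3]
opening: 0.999
finger_force: 0.0
```

Call:
{"api": "carry_out", "payload": {
  "plan": [
    {"rot": [0, 0, 0], "xyz": [0.02, -0.15, 0], "grip": 0},
    {"rot": [0, 0, 0], "xyz": [0.02, -0.15, 0], "grip": 0},
    {"rot": [0, 0, 0], "xyz": [0.02, -0.15, 0], "grip": 0},
    {"rot": [0, 0, 0], "xyz": [0.02, -0.15, 0], "grip": 0},
    {"rot": [0, 0, 0], "xyz": [0.02, -0.15, 0], "grip": 0},
    {"rot": [0, 0, 0], "xyz": [0.02, -0.15, 0], "grip": 0}
  ]
}}

```text
clock: 2.03
tool_pos: [0.4494, -0.1524, 0.3003]
eef_rot: [0.028, 1.0, 0.0, -0.0]
contact_force: [0.2, 0.2, -0.3]
opening: 1.001
finger_force: 0.0
```

Run:
```python
from h import *
st=shot("w2");print(st["tool_pos"])
```

```text
[ 0.44994401 -0.1507062   0.30049467]
```

View pics/w2.png

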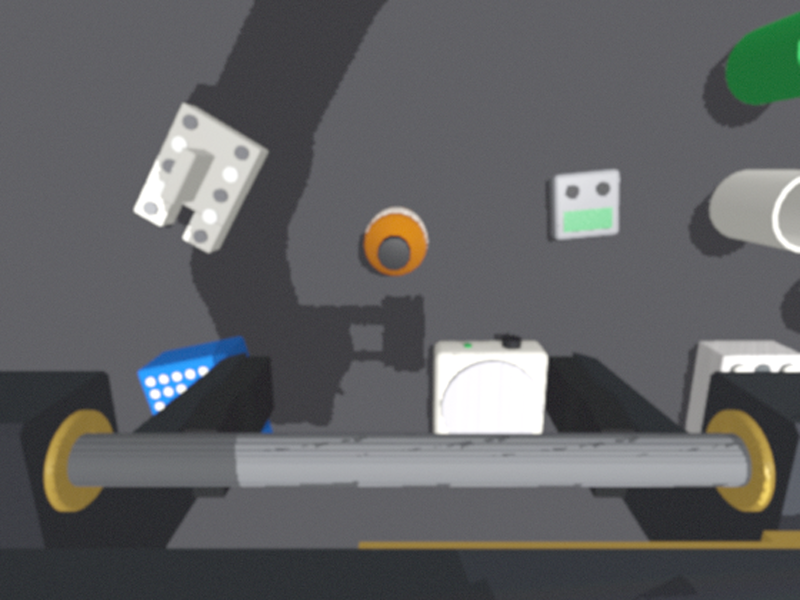

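This view shows the bottle cap at (394,252), the tray with corners (183,103), (268,152), (210,250) and (135,210), its notch at (188,215), and the front edge of the stirrer from (436,347) to (547,345).

Run:
```python
from h import *
f=load("w2")
print("bottle",f(394,253,.105),f(396,240,.06))
print("tray",quad([f(135,209,.024),f(212,250,.024),f(268,152,.024),f(183,103,.024)]))
print("stir",f(436,348,.043),f(547,346,.043), f(490,360,.045), "barTop",f(200,160,.064))
print(rel((.442,-.158,.14),np.radians(-3)))
```

```text
bottle [ 0.44234151 -0.16033918] [ 0.4397032 -0.1598645]
tray (array([ 0.3864, -0.3217]), np.float64(0.0977), np.float64(0.073), np.float64(-35.5))
stir [ 0.53808799 -0.13114609] [ 0.54127655 -0.03461447] [ 0.55091948 -0.08458309] barTop [ 0.37179675 -0.30225368]
(array([ 0.0078, -0.0088,  0.1606]), array([ 1.000e-03,  1.000e-03, -1.569e+00]))
```

Run:
```python
from h import *
S=pose("scene")
for z in (0,.055,.07,.08,.085,.09,.095,.105):
    u,v=proj(S,(.445,-.160,z)); print(z,round((u-80)*2.222),round((v-130)*2.222))
u,v=proj(S,(.445,-.160,.05)); u,v=int(u),int(v)
im=cv2.imread("pics/scene0raw.png")[v-30:v+30,u-30:u+30]; cv2.imwrite("pics/bot.png",cv2.resize(im,None,fx=8,fy=8,interpolation=cv2.INTER_CUBIC))
for z in (.105,.09,.085,.08): print([round((a-b)*8) for a,b in zip(proj(S,(.445,-.160,z)),(u-30,v-30))])
```

```text
0 246 257
0.055 238 227
0.07 236 219
0.08 235 213
0.085 234 210
0.09 233 207
0.095 233 204
0.105 231 199
[216, 131]
[224, 163]
[227, 173]
[229, 183]
```

View pics/bot.png

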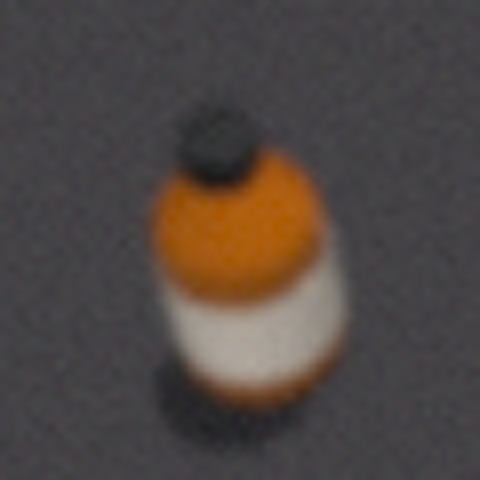

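Call:
{"api": "carry_out", "payload": {
  "plan": [
    {"rot": [0, 0, -0.8], "xyz": [0.008, -0.009, 0.1], "grip": 0},
    {"rot": [0, 0, -0.8], "xyz": [0.008, -0.009, 0.1], "grip": 0},
    {"rot": [0, 0, -0.8], "xyz": [0.008, -0.009, 0.1], "grip": 0},
    {"rot": [0, 0, -0.8], "xyz": [0.008, -0.009, 0.1], "grip": 0},
    {"rot": [0, 0, -0.8], "xyz": [0.008, -0.009, 0.1], "grip": 0},
    {"rot": [0, 0, -0.8], "xyz": [0.008, -0.009, 0.1], "grip": 0},
    {"rot": [0, 0, -0.8], "xyz": [0.008, -0.009, 0.1], "grip": 0}
  ]
}}

```text
clock: 2.72
tool_pos: [0.4422, -0.1577, 0.2006]
eef_rot: [-0.37, 0.929, 0.001, 0.0]
contact_force: [-0.1, 0.4, 0.2]
opening: 1.003
finger_force: 0.0
```

The bottle crop shows a black cap about 22 mm wide above an amber shoulder. The whole cap lies above z of about 0.085. I grip by the cap, because a top grasp on the body would press the palm onto it.

Run:
```python
from h import *
print(rel((.442,-.160,.14),np.radians(-2.5)))
```

```text
(array([ 0.0018, -0.0016,  0.0606]), array([ 0.   ,  0.002, -0.77 ]))
```

Call:
{"api": "carry_out", "payload": {
  "plan": [
    {"rot": [0, 0, -0.77], "xyz": [0.002, -0.0015, 0.06], "grip": 0},
    {"rot": [0, 0, -0.77], "xyz": [0.002, -0.0015, 0.06], "grip": 0},
    {"rot": [0, 0, -0.77], "xyz": [0.002, -0.0015, 0.06], "grip": 0},
    {"rot": [0, 0, -0.77], "xyz": [0.002, -0.0015, 0.06], "grip": 0},
    {"rot": [0, 0, -0.77], "xyz": [0.002, -0.0015, 0.06], "grip": 0},
    {"rot": [0, 0, -0.77], "xyz": [0.002, -0.0015, 0.06], "grip": 0},
    {"rot": [0, 0, -0.77], "xyz": [0.002, -0.0015, 0.06], "grip": 0},
    {"rot": [0, 0, -0.77], "xyz": [0.002, -0.0015, 0.06], "grip": 0}
  ]
}}

```text
clock: 3.38
tool_pos: [0.4417, -0.161, 0.1408]
eef_rot: [-0.688, 0.726, 0.0, 0.001]
contact_force: [-0.3, -0.1, -0.1]
opening: 0.999
finger_force: 0.0
```

Run:
```python
from h import *
shot("w3");print(rel((.442,-.160,.08),np.radians(-2.5)))
```

```text
(array([-0.0017, -0.0005,  0.0608]), array([-0.   ,  0.001, -0.011]))
```

View pics/w3.png

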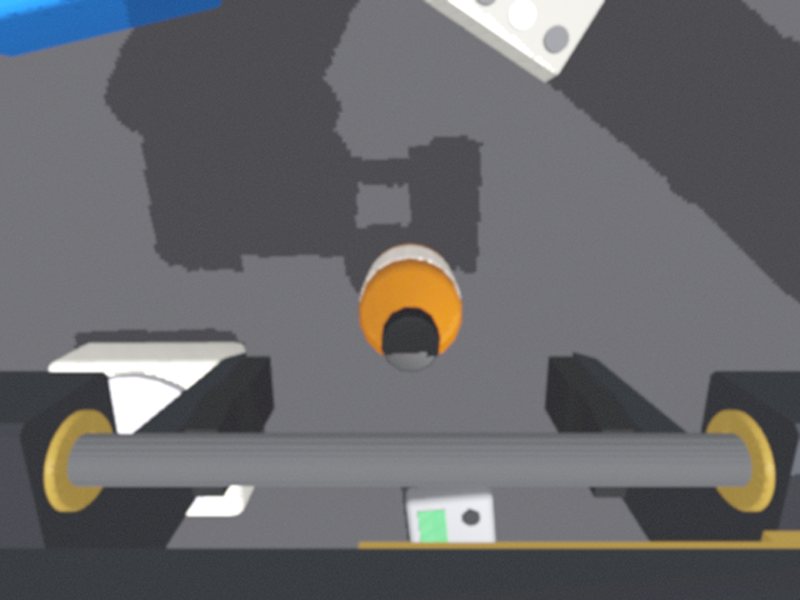

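The bottle sits centred between the fingers, with its cap at (411,355). I descend and close.

Call:
{"api": "carry_out", "payload": {
  "plan": [
    {"rot": [0, 0, -0.01], "xyz": [-0.001, 0, 0.03], "grip": 0},
    {"rot": [0, 0, -0.01], "xyz": [-0.001, 0, 0.06], "grip": 0},
    {"rot": [0, 0, -0.01], "xyz": [-0.001, 0, 0.06], "grip": 0},
    {"rot": [0, 0, -0.01], "xyz": [-0.001, 0, 0.06], "grip": 255},
    {"rot": [0, 0, -0.01], "xyz": [-0.001, 0, 0.06], "grip": 255},
    {"rot": [0, 0, -0.01], "xyz": [-0.001, 0, 0.06], "grip": 255},
    {"rot": [0, 0, -0.01], "xyz": [-0.001, 0, 0.06], "grip": 255},
    {"rot": [0, 0, -0.01], "xyz": [-0.001, 0, 0.06], "grip": 255}
  ],
  "squeeze": 25
}}

```text
clock: 4.15
tool_pos: [0.4416, -0.1619, 0.0817]
eef_rot: [-0.691, 0.723, -0.001, 0.001]
contact_force: [0.2, -0.1, 0.5]
opening: 0.646
finger_force: 0.0
```

Call:
{"api": "carry_out", "payload": {
  "plan": [
    {"rot": [0, 0, 0], "xyz": [0, 0, 0], "grip": 255},
    {"rot": [0, 0, 0], "xyz": [0, 0, 0], "grip": 255},
    {"rot": [0, 0, 0], "xyz": [0, 0, 0], "grip": 255},
    {"rot": [0, 0, 0], "xyz": [0, 0, 0], "grip": 255}
  ]
}}

```text
clock: 4.48
tool_pos: [0.441, -0.1618, 0.0808]
eef_rot: [-0.691, 0.722, -0.0, 0.0]
contact_force: [0.1, 0.3, 0.1]
opening: 0.339
finger_force: 0.0
```

Call:
{"api": "carry_out", "payload": {
  "plan": [
    {"rot": [0, 0, 0], "xyz": [0, 0, 0], "grip": 255},
    {"rot": [0, 0, 0], "xyz": [0, 0, 0], "grip": 255},
    {"rot": [0, 0, 0], "xyz": [0, 0, 0], "grip": 255},
    {"rot": [0, 0, 0], "xyz": [0, 0, 0], "grip": 255},
    {"rot": [0, 0, 0], "xyz": [0, 0, -0.01], "grip": 255},
    {"rot": [0, 0, 0], "xyz": [0, 0, -0.03], "grip": 255},
    {"rot": [0, 0, 0], "xyz": [0, 0, -0.05], "grip": 255},
    {"rot": [0, 0, 0], "xyz": [0, 0, -0.06], "grip": 255}
  ]
}}

```text
clock: 5.15
tool_pos: [0.4414, -0.1616, 0.1422]
eef_rot: [-0.692, 0.722, -0.0, 0.0]
contact_force: [0.7, 0.1, -1.9]
opening: 0.296
finger_force: 20.4
```

Run:
```python
from h import *
st=r.get_state();print(st["opening"],st["finger_force"],st["tool_pos"]);print(rel((.58,-.14,.20),np.radians(-2.5)),rel((.5995,.035,.20),np.radians(-2.5)))
```

```text
0.29569646411512146 20.407639781042235 [ 0.44142643 -0.16162929  0.14219519]
(array([-0.0276, -0.1376, -0.0576]), array([-0.001,  0.   ,  0.   ])) (array([-0.2033, -0.1495, -0.0576]), array([-0.001,  0.   ,  0.   ]))
```

Call:
{"api": "carry_out", "payload": {
  "plan": [
    {"rot": [0, 0, 0], "xyz": [-0.02, -0.015, -0.03], "grip": 255},
    {"rot": [0, 0, 0], "xyz": [-0.05, -0.035, -0.05], "grip": 255},
    {"rot": [0, 0, 0], "xyz": [-0.08, -0.06, -0.05], "grip": 255},
    {"rot": [0, 0, 0], "xyz": [-0.11, -0.08, -0.05], "grip": 255},
    {"rot": [0, 0, 0], "xyz": [-0.14, -0.105, -0.05], "grip": 255},
    {"rot": [0, 0, 0], "xyz": [-0.17, -0.13, -0.05], "grip": 255},
    {"rot": [0, 0, 0], "xyz": [-0.195, -0.145, -0.05], "grip": 255},
    {"rot": [0, 0, 0], "xyz": [-0.203, -0.1495, -0.05], "grip": 255}
  ]
}}

```text
clock: 5.82
tool_pos: [0.6014, 0.041, 0.1909]
eef_rot: [-0.693, 0.721, 0.001, 0.003]
contact_force: [0.0, 1.1, -1.5]
opening: 0.266
finger_force: 23.5
```

Run:
```python
from h import *
r.snapshot("wrist")
print(rel((.5995,.035,.081),np.radians(-2.5)))
```

```text
(array([0.0062, 0.0013, 0.1098]), array([-0.002,  0.005,  0.006]))
```

Call:
{"api": "carry_out", "payload": {
  "plan": [
    {"rot": [0, 0, 0], "xyz": [0.001, 0.0, 0.03], "grip": 255},
    {"rot": [0, 0, 0], "xyz": [0.001, 0.0, 0.06], "grip": 255},
    {"rot": [0, 0, 0], "xyz": [0.001, 0.0, 0.085], "grip": 255},
    {"rot": [0, 0, 0], "xyz": [0.001, 0.0, 0.095], "grip": 255},
    {"rot": [0, 0, 0], "xyz": [0.001, 0.0, 0.1], "grip": 255},
    {"rot": [0, 0, 0], "xyz": [0.001, 0.0, 0.1], "grip": 255}
  ]
}}

```text
clock: 6.37
tool_pos: [0.5985, 0.0327, 0.0902]
eef_rot: [-0.691, 0.723, 0.0, -0.001]
contact_force: [-0.0, 0.8, -1.8]
opening: 0.268
finger_force: 23.6
```

Run:
```python
from h import *
st=r.get_state();print(st["opening"],st["finger_force"],st["tool_pos"],st["contact_force"])
print(rel((.5995,.035,.081),np.radians(-2.5)))
```

```text
0.2681333537898917 23.579735375180917 [0.59850388 0.03274041 0.09018068] [-0.0134576   0.82495617 -1.79118112]
(array([-0.0023, -0.0009,  0.0092]), array([ 0.002, -0.001, -0.   ]))
```

Lower slowly to contact.

Call:
{"api": "carry_out", "payload": {
  "plan": [
    {"rot": [0, 0, 0], "xyz": [-0.002, 0, 0.003], "grip": 255},
    {"rot": [0, 0, 0], "xyz": [-0.002, 0, 0.006], "grip": 255},
    {"rot": [0, 0, 0], "xyz": [-0.002, 0, 0.008], "grip": 255},
    {"rot": [0, 0, 0], "xyz": [-0.002, 0, 0.0095], "grip": 255},
    {"rot": [0, 0, 0], "xyz": [-0.002, 0, 0.0095], "grip": 255},
    {"rot": [0, 0, 0], "xyz": [-0.002, 0, 0.0095], "grip": 255}
  ]
}}

```text
clock: 6.87
tool_pos: [0.6008, 0.0357, 0.0839]
eef_rot: [-0.691, 0.722, -0.002, 0.001]
contact_force: [-0.9, -1.2, 11.2]
opening: 0.267
finger_force: 25.4
```

Call:
{"api": "carry_out", "payload": {
  "plan": [
    {"rot": [0, 0, 0], "xyz": [0, 0, -0.002], "grip": 255},
    {"rot": [0, 0, 0], "xyz": [0, 0, -0.002], "grip": 100},
    {"rot": [0, 0, 0], "xyz": [0, 0, -0.002], "grip": 100},
    {"rot": [0, 0, 0], "xyz": [0, 0, -0.002], "grip": 100},
    {"rot": [0, 0, 0], "xyz": [0, 0, -0.03], "grip": 100},
    {"rot": [0, 0, 0], "xyz": [0, 0, -0.06], "grip": 0},
    {"rot": [0, 0, 0], "xyz": [0, 0, -0.1], "grip": 0},
    {"rot": [0, 0, 0], "xyz": [0, 0, -0.14], "grip": 0}
  ]
}}

```text
clock: 7.53
tool_pos: [0.5985, 0.0356, 0.222]
eef_rot: [-0.692, 0.722, 0.001, -0.001]
contact_force: [1.2, -0.8, 0.1]
opening: 0.774
finger_force: 0.0
```

Run:
```python
from h import *
print(rel((.49,.22,.23),np.radians(40)),rel((.4015,.324,.15),np.radians(87.5)))
```

```text
(array([-0.1796,  0.1163, -0.0077]), array([ 0.002,  0.001, -0.741])) (array([-0.2797,  0.209 ,  0.0725]), array([ 0.002,  0.002, -1.57 ]))
```

Call:
{"api": "carry_out", "payload": {
  "plan": [
    {"rot": [0, 0, 0.8], "xyz": [-0.18, 0.116, -0.01], "grip": 0},
    {"rot": [0, 0, 0.8], "xyz": [-0.18, 0.116, -0.01], "grip": 0},
    {"rot": [0, 0, 0.8], "xyz": [-0.18, 0.116, -0.01], "grip": 0},
    {"rot": [0, 0, 0.8], "xyz": [-0.18, 0.116, -0.01], "grip": 0},
    {"rot": [0, 0, 0.8], "xyz": [-0.18, 0.116, -0.01], "grip": 0},
    {"rot": [0, 0, 0.8], "xyz": [-0.18, 0.116, -0.01], "grip": 0},
    {"rot": [0, 0, 0.8], "xyz": [-0.18, 0.116, -0.01], "grip": 0},
    {"rot": [0, 0, 0.8], "xyz": [-0.18, 0.116, -0.01], "grip": 0}
  ]
}}

```text
clock: 8.2
tool_pos: [0.4905, 0.2219, 0.2314]
eef_rot: [-0.357, 0.934, -0.0, 0.0]
contact_force: [0.6, 0.1, -0.4]
opening: 1.001
finger_force: 0.0
```

Run:
```python
from h import *
print(r.get_state()["q"],rel((.4015,.324,.15),np.radians(87.5)))
```

```text
[-0.20843248  0.61775903 -0.49458837  1.82706327  0.39537585  0.79550874
  1.39319662] (array([-0.0017,  0.1355,  0.0814]), array([-0.   ,  0.   ,  0.773]))
```

Call:
{"api": "carry_out", "payload": {
  "plan": [
    {"rot": [0, 0, 0.773], "xyz": [-0.002, 0.1355, 0.08], "grip": 0},
    {"rot": [0, 0, 0.773], "xyz": [-0.002, 0.1355, 0.08], "grip": 0},
    {"rot": [0, 0, 0.773], "xyz": [-0.002, 0.1355, 0.08], "grip": 0},
    {"rot": [0, 0, 0.773], "xyz": [-0.002, 0.1355, 0.08], "grip": 0},
    {"rot": [0, 0, 0.773], "xyz": [-0.002, 0.1355, 0.08], "grip": 0},
    {"rot": [0, 0, 0.773], "xyz": [-0.002, 0.1355, 0.08], "grip": 0},
    {"rot": [0, 0, 0.773], "xyz": [-0.002, 0.1355, 0.08], "grip": 0},
    {"rot": [0, 0, 0.773], "xyz": [-0.002, 0.1355, 0.08], "grip": 0}
  ]
}}

```text
clock: 8.87
tool_pos: [0.4031, 0.3226, 0.1511]
eef_rot: [0.022, 1.0, -0.0, 0.0]
contact_force: [-0.4, -0.1, 0.6]
opening: 0.999
finger_force: 0.0
```

Run:
```python
from h import *
shot("w4")
im=cv2.imread("pics/w4raw.png"); 
print(rel((.4015,.324,.012),np.radians(87.5)))
```

```text
(array([0.0019, 0.0014, 0.1393]), array([ 0.,  0., -0.]))
```

View pics/w4.png

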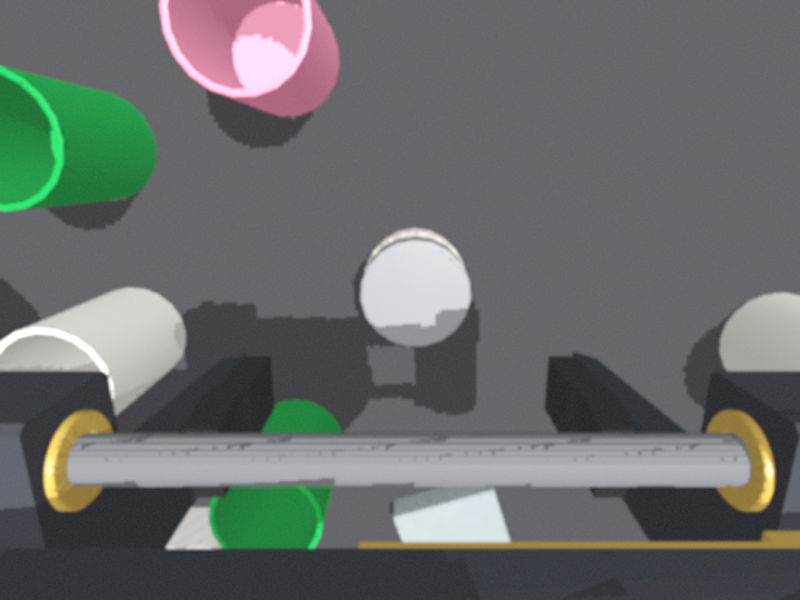

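The jar lid centre is at (415,291), and the area around it is clear for the fingers.

Run:
```python
from h import *
p=load("w4")(415,291,.05); print(p, rel((*p,.014),np.radians(87.5)))
```

```text
[0.4001441  0.32586305] (array([0.0034, 0.0032, 0.1373]), array([ 0.,  0., -0.]))
```

Call:
{"api": "carry_out", "payload": {
  "plan": [
    {"rot": [0, 0, 0], "xyz": [0.002, 0.003, 0.035], "grip": 0},
    {"rot": [0, 0, 0], "xyz": [0.002, 0.003, 0.07], "grip": 0},
    {"rot": [0, 0, 0], "xyz": [0.002, 0.003, 0.105], "grip": 0},
    {"rot": [0, 0, 0], "xyz": [0.002, 0.003, 0.134], "grip": 0},
    {"rot": [0, 0, 0], "xyz": [0.002, 0.003, 0.134], "grip": 255},
    {"rot": [0, 0, 0], "xyz": [0.002, 0.003, 0.134], "grip": 255},
    {"rot": [0, 0, 0], "xyz": [0.002, 0.003, 0.134], "grip": 255},
    {"rot": [0, 0, 0], "xyz": [0.002, 0.003, 0.134], "grip": 255}
  ]
}}

```text
clock: 9.63
tool_pos: [0.402, 0.3268, 0.0192]
eef_rot: [0.023, 1.0, 0.001, 0.001]
contact_force: [0.7, -0.3, 0.4]
opening: 0.723
finger_force: 0.0
```

Call:
{"api": "carry_out", "payload": {
  "plan": [
    {"rot": [0, 0, 0], "xyz": [0, 0, 0], "grip": 255},
    {"rot": [0, 0, 0], "xyz": [0, 0, 0], "grip": 255},
    {"rot": [0, 0, 0], "xyz": [0, 0, 0], "grip": 255},
    {"rot": [0, 0, 0], "xyz": [0, 0, -0.03], "grip": 255},
    {"rot": [0, 0, 0], "xyz": [0, 0, -0.07], "grip": 255},
    {"rot": [0, 0, 0], "xyz": [0, 0, -0.11], "grip": 255},
    {"rot": [0, 0, 0], "xyz": [0, 0, -0.15], "grip": 255},
    {"rot": [0, 0, 0], "xyz": [0, 0, -0.19], "grip": 255}
  ]
}}

```text
clock: 10.3
tool_pos: [0.4005, 0.3256, 0.2101]
eef_rot: [0.023, 1.0, 0.0, 0.0]
contact_force: [0.4, 0.8, -1.1]
opening: 0.653
finger_force: 25.0
```

Run:
```python
from h import *
print(rel((.6875,.031,.20),np.radians(87.5)))
```

```text
(array([-0.3001, -0.2813,  0.0101]), array([ 0.   ,  0.001, -0.002]))
```

Call:
{"api": "carry_out", "payload": {
  "plan": [
    {"rot": [0, 0, 0], "xyz": [-0.02, -0.02, 0], "grip": 255},
    {"rot": [0, 0, 0], "xyz": [-0.05, -0.045, 0], "grip": 255},
    {"rot": [0, 0, 0], "xyz": [-0.08, -0.07, 0], "grip": 255},
    {"rot": [0, 0, 0], "xyz": [-0.11, -0.1, 0], "grip": 255},
    {"rot": [0, 0, 0], "xyz": [-0.14, -0.125, 0], "grip": 255},
    {"rot": [0, 0, 0], "xyz": [-0.17, -0.15, 0], "grip": 255},
    {"rot": [0, 0, 0], "xyz": [-0.2, -0.18, 0], "grip": 255},
    {"rot": [0, 0, 0], "xyz": [-0.23, -0.21, 0], "grip": 255}
  ]
}}

```text
clock: 10.97
tool_pos: [0.6208, 0.1052, 0.2082]
eef_rot: [0.023, 1.0, 0.0, 0.0]
contact_force: [1.0, 0.6, -1.1]
opening: 0.651
finger_force: 25.0
```

Call:
{"api": "carry_out", "payload": {
  "plan": [
    {"rot": [0, 0, 0], "xyz": [-0.03, -0.03, 0], "grip": 255},
    {"rot": [0, 0, 0], "xyz": [-0.055, -0.055, 0], "grip": 255},
    {"rot": [0, 0, 0], "xyz": [-0.07, -0.071, 0], "grip": 255},
    {"rot": [0, 0, 0], "xyz": [-0.07, -0.071, 0], "grip": 255},
    {"rot": [0, 0, 0], "xyz": [-0.07, -0.071, 0], "grip": 255}
  ]
}}

```text
clock: 11.38
tool_pos: [0.6867, 0.0308, 0.2074]
eef_rot: [0.024, 1.0, -0.0, 0.0]
contact_force: [-0.4, 1.4, -1.7]
opening: 0.652
finger_force: 25.0
```

Run:
```python
from h import *
st=shot("w5")
print(st["tool_pos"],rel((.6875,.031,.020),np.radians(87.5)))
```

```text
[0.6859237  0.03315473 0.20749542] (array([-0.0022, -0.0036,  0.1876]), array([ 0.001, -0.001, -0.   ]))
```

View pics/w5.png

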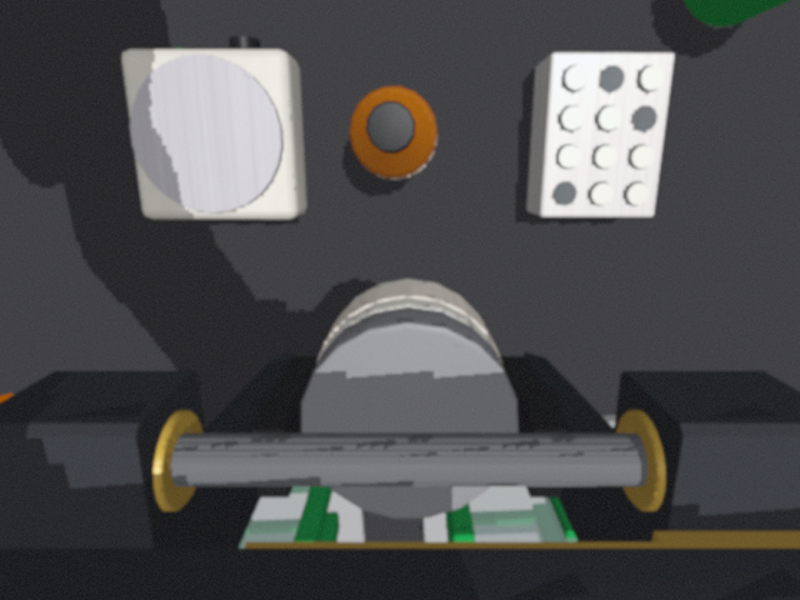

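The view shows the stirrer plate at (206,134), the bottle cap at (391,126), the block with corners (553,52), (674,53), (654,217) and (540,217), and the jar firmly held.

Run:
```python
from h import *
f=load("w5"); pl=f(206,134,.045); b=f(391,126,.105); B=quad([f(540,217,.04),f(654,217,.04),f(674,53,.04),f(553,52,.04)])
print(pl,b,B); e=B[0]-pl; print(np.linalg.norm(e)); e/=np.linalg.norm(e); n=np.array([e[1],-e[0]]); d=b-pl; print("bottle x,y",d@n,d@e, "heading",np.degrees(np.arctan2(n[1],n[0])))
t=b+.086*n; print(t,rel((*t,.02),np.radians(87.5)))
```

```text
[ 0.59644025 -0.08311243] [0.60157797 0.02867155] (array([0.6093, 0.1557]), np.float64(0.0945), np.float64(0.0711), np.float64(-2.7))
0.23915842450039201
bottle x,y -0.0008804319782363546 0.11189852883686095 heading -3.0823279167365403
[0.68745356 0.02404726] (array([-0.0025, -0.0106,  0.1876]), array([ 0.001, -0.001, -0.   ]))
```

Call:
{"api": "carry_out", "payload": {
  "plan": [
    {"rot": [0, 0, 0], "xyz": [-0.004, -0.002, 0.03], "grip": 255},
    {"rot": [0, 0, 0], "xyz": [-0.004, -0.002, 0.065], "grip": 255},
    {"rot": [0, 0, 0], "xyz": [-0.004, -0.002, 0.1], "grip": 255},
    {"rot": [0, 0, 0], "xyz": [-0.004, -0.002, 0.13], "grip": 255},
    {"rot": [0, 0, 0], "xyz": [-0.004, -0.002, 0.155], "grip": 255},
    {"rot": [0, 0, 0], "xyz": [-0.004, -0.002, 0.175], "grip": 255},
    {"rot": [0, 0, 0], "xyz": [-0.004, -0.002, 0.18], "grip": 255},
    {"rot": [0, 0, 0], "xyz": [-0.004, -0.002, 0.182], "grip": 255}
  ]
}}

```text
clock: 12.15
tool_pos: [0.689, 0.0325, 0.0244]
eef_rot: [0.022, 1.0, 0.0, -0.001]
contact_force: [-0.4, -0.2, -0.8]
opening: 0.652
finger_force: 25.0
```

Call:
{"api": "carry_out", "payload": {
  "plan": [
    {"rot": [0, 0, 0], "xyz": [0, 0, 0.002], "grip": 255},
    {"rot": [0, 0, 0], "xyz": [0, 0, 0.004], "grip": 255},
    {"rot": [0, 0, 0], "xyz": [0, 0, 0.006], "grip": 255},
    {"rot": [0, 0, 0], "xyz": [0, 0, 0.006], "grip": 255},
    {"rot": [0, 0, 0], "xyz": [0, 0, 0.006], "grip": 255}
  ]
}}

```text
clock: 12.57
tool_pos: [0.6909, 0.0306, 0.02]
eef_rot: [0.023, 1.0, 0.0, 0.001]
contact_force: [0.2, 0.4, -1.1]
opening: 0.646
finger_force: 25.0
```

Call:
{"api": "carry_out", "payload": {
  "plan": [
    {"rot": [0, 0, 0], "xyz": [0, 0, 0.001], "grip": 255},
    {"rot": [0, 0, 0], "xyz": [0, 0, 0.002], "grip": 255},
    {"rot": [0, 0, 0], "xyz": [0, 0, 0.002], "grip": 255},
    {"rot": [0, 0, 0], "xyz": [0, 0, 0.002], "grip": 255}
  ]
}}

```text
clock: 12.9
tool_pos: [0.6911, 0.0305, 0.0192]
eef_rot: [0.023, 1.0, 0.0, 0.001]
contact_force: [-3.3, -0.1, 10.2]
opening: 0.653
finger_force: 25.0
```

Contact. I release, rise, and move back toward the beaker at (0.432,0.148).

Call:
{"api": "carry_out", "payload": {
  "plan": [
    {"rot": [0, 0, 0], "xyz": [0, 0, -0.001], "grip": 0},
    {"rot": [0, 0, 0], "xyz": [0, 0, -0.001], "grip": 0},
    {"rot": [0, 0, 0], "xyz": [0, 0, -0.001], "grip": 0},
    {"rot": [0, 0, 0], "xyz": [0, 0, -0.001], "grip": 0},
    {"rot": [0, 0, 0], "xyz": [0, 0, -0.04], "grip": 0},
    {"rot": [0, 0, 0], "xyz": [0, 0, -0.08], "grip": 0},
    {"rot": [0, 0, 0], "xyz": [0, 0, -0.12], "grip": 0},
    {"rot": [0, 0, 0], "xyz": [0, 0, -0.16], "grip": 0}
  ]
}}

```text
clock: 13.57
tool_pos: [0.6901, 0.0306, 0.1785]
eef_rot: [0.023, 1.0, 0.0, -0.0]
contact_force: [1.1, 0.3, -0.6]
opening: 1.0
finger_force: 0.0
```

Run:
```python
from h import *
st=r.get_state(); print(st["opening"],rel((.431,.148,.20),np.radians(87.5)))
```

```text
0.9999234291466919 (array([ 0.2642,  0.1055, -0.0212]), array([ 0.   , -0.001, -0.002]))
```

Call:
{"api": "carry_out", "payload": {
  "plan": [
    {"rot": [0, 0, 0], "xyz": [0.264, 0.106, -0.022], "grip": 0},
    {"rot": [0, 0, 0], "xyz": [0.264, 0.106, -0.022], "grip": 0},
    {"rot": [0, 0, 0], "xyz": [0.264, 0.106, -0.022], "grip": 0},
    {"rot": [0, 0, 0], "xyz": [0.264, 0.106, -0.022], "grip": 0},
    {"rot": [0, 0, 0], "xyz": [0.264, 0.106, -0.022], "grip": 0},
    {"rot": [0, 0, 0], "xyz": [0.264, 0.106, -0.022], "grip": 0},
    {"rot": [0, 0, 0], "xyz": [0.264, 0.106, -0.022], "grip": 0},
    {"rot": [0, 0, 0], "xyz": [0.264, 0.106, -0.022], "grip": 0}
  ]
}}

```text
clock: 14.23
tool_pos: [0.4246, 0.1513, 0.1997]
eef_rot: [0.018, 1.0, -0.0, -0.003]
contact_force: [0.1, 0.1, -0.3]
opening: 1.001
finger_force: 0.0
```

Run:
```python
from h import *
st=shot("w6"); im=cv2.imread("pics/w6raw.png")[:300].astype(int)
g=((im.min(2)>200)).astype('uint8')
n,l,s,c=cv2.connectedComponentsWithStats(g)
for i in range(1,n):
    if s[i,4]>60: print((s[i]/.7).round(),c[i]/.7)
print(st["tool_pos"],rel((.431,.148,.035),np.radians(87.5)))
P=pose("wrist",st); print(np.array(proj(P,(.431,.148,.08)))/.7)
```

```text
[569.   0. 110.  39. 466.] [618.41805434  22.62050833]
[ 151.  230.   84.   77. 1739.] [192.79610283 256.24838596]
[ 354.  233.  107.  111. 3911.] [405.72680789 277.95158092]
[680. 417.  21.  11. 121.] [691.07563025 423.12605042]
[0.42852491 0.15016299 0.19966706] (array([ 1.000e-04, -1.400e-03,  1.646e-01]), array([0.   , 0.   , 0.001]))
[404.92520405 293.52250023]
```

View pics/w6.png

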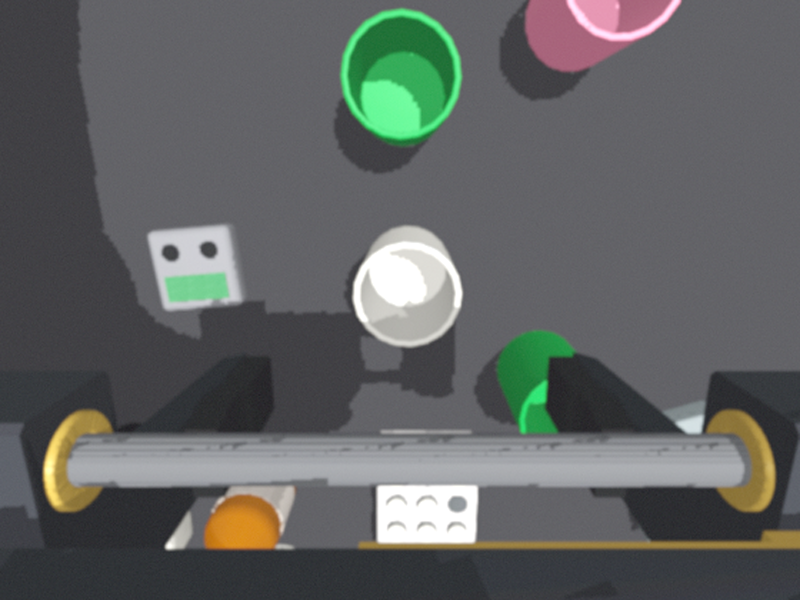

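The white beaker's rim is at (407,294), as predicted at (405,293). The green neighbour at about (540,380) is clear of the fingers.

Call:
{"api": "carry_out", "payload": {
  "plan": [
    {"rot": [0, 0, 0], "xyz": [0, -0.001, 0.035], "grip": 0},
    {"rot": [0, 0, 0], "xyz": [0, -0.001, 0.07], "grip": 0},
    {"rot": [0, 0, 0], "xyz": [0, -0.001, 0.105], "grip": 0},
    {"rot": [0, 0, 0], "xyz": [0, -0.001, 0.14], "grip": 0},
    {"rot": [0, 0, 0], "xyz": [0, -0.001, 0.165], "grip": 0},
    {"rot": [0, 0, 0], "xyz": [0, -0.001, 0.165], "grip": 255},
    {"rot": [0, 0, 0], "xyz": [0, -0.001, 0.165], "grip": 255},
    {"rot": [0, 0, 0], "xyz": [0, -0.001, 0.165], "grip": 255}
  ],
  "squeeze": 15
}}

```text
clock: 15.0
tool_pos: [0.433, 0.1473, 0.0349]
eef_rot: [0.024, 1.0, 0.0, 0.001]
contact_force: [0.4, -0.0, -0.8]
opening: 0.798
finger_force: 0.0
```

Call:
{"api": "carry_out", "payload": {
  "plan": [
    {"rot": [0, 0, 0], "xyz": [0, 0, 0], "grip": 255},
    {"rot": [0, 0, 0], "xyz": [0, 0, 0], "grip": 255},
    {"rot": [0, 0, 0], "xyz": [0, 0, 0], "grip": 255},
    {"rot": [0, 0, 0], "xyz": [0, 0, 0], "grip": 255},
    {"rot": [0, 0, 0], "xyz": [0, 0, -0.04], "grip": 255},
    {"rot": [0, 0, 0], "xyz": [0, 0, -0.08], "grip": 255},
    {"rot": [0, 0, 0], "xyz": [0, 0, -0.12], "grip": 255},
    {"rot": [0, 0, 0], "xyz": [0, 0, -0.15], "grip": 255}
  ]
}}

```text
clock: 15.67
tool_pos: [0.4316, 0.1475, 0.1873]
eef_rot: [0.023, 1.0, 0.0, 0.001]
contact_force: [0.2, 0.4, -0.3]
opening: 0.687
finger_force: 15.0
```

Run:
```python
from h import *
st=r.get_state(); print(st["opening"],st["finger_force"],rel((.595,-.0835,.19),np.radians(87.5)))
```

```text
0.6869259223293873 15.000066621723818 (array([-0.1738, -0.2232, -0.0025]), array([ 0.001,  0.002, -0.002]))
```

Call:
{"api": "carry_out", "payload": {
  "plan": [
    {"rot": [0, 0, 0], "xyz": [-0.02, -0.025, 0], "grip": 255},
    {"rot": [0, 0, 0], "xyz": [-0.043, -0.055, 0], "grip": 255},
    {"rot": [0, 0, 0], "xyz": [-0.068, -0.086, 0], "grip": 255},
    {"rot": [0, 0, 0], "xyz": [-0.093, -0.118, 0], "grip": 255},
    {"rot": [0, 0, 0], "xyz": [-0.118, -0.15, 0], "grip": 255},
    {"rot": [0, 0, 0], "xyz": [-0.14, -0.18, 0], "grip": 255},
    {"rot": [0, 0, 0], "xyz": [-0.16, -0.208, 0], "grip": 255},
    {"rot": [0, 0, 0], "xyz": [-0.174, -0.223, 0], "grip": 255}
  ]
}}

```text
clock: 16.33
tool_pos: [0.596, -0.089, 0.1846]
eef_rot: [0.026, 1.0, -0.002, 0.0]
contact_force: [0.5, -0.5, -0.6]
opening: 0.684
finger_force: 15.0
```

Call:
{"api": "carry_out", "payload": {
  "plan": [
    {"rot": [0, 0, 0], "xyz": [0, 0, 0.03], "grip": 255},
    {"rot": [0, 0, 0], "xyz": [0, 0, 0.06], "grip": 255},
    {"rot": [0, 0, 0], "xyz": [0, 0, 0.08], "grip": 255},
    {"rot": [0, 0, 0], "xyz": [0, 0, 0.095], "grip": 255},
    {"rot": [0, 0, 0], "xyz": [0, 0, 0.1], "grip": 255},
    {"rot": [0, 0, 0], "xyz": [0, 0, 0.1], "grip": 255}
  ]
}}

```text
clock: 16.83
tool_pos: [0.5941, -0.0832, 0.0834]
eef_rot: [0.023, 1.0, -0.0, -0.001]
contact_force: [-0.2, 0.0, -0.7]
opening: 0.685
finger_force: 15.0
```

Run:
```python
from h import *
st=r.get_state(); print(st["opening"],st["contact_force"],rel((.595,-.0835,.08),np.radians(87.5)))
```

```text
0.6852916154819656 [-0.18879646  0.00401483 -0.70294961] (array([-0.0009, -0.0003,  0.0034]), array([-0.   , -0.003, -0.002]))
```

Call:
{"api": "carry_out", "payload": {
  "plan": [
    {"rot": [0, 0, 0], "xyz": [-0.001, 0, 0.002], "grip": 255},
    {"rot": [0, 0, 0], "xyz": [-0.001, 0, 0.004], "grip": 255},
    {"rot": [0, 0, 0], "xyz": [-0.001, 0, 0.005], "grip": 255},
    {"rot": [0, 0, 0], "xyz": [-0.001, 0, 0.005], "grip": 255}
  ]
}}

```text
clock: 17.17
tool_pos: [0.5972, -0.0832, 0.0807]
eef_rot: [0.023, 1.0, -0.0, 0.001]
contact_force: [-1.0, -0.7, 2.8]
opening: 0.685
finger_force: 15.0
```

Call:
{"api": "carry_out", "payload": {
  "plan": [
    {"rot": [0, 0, 0], "xyz": [0, 0, 0.001], "grip": 0},
    {"rot": [0, 0, 0], "xyz": [0, 0, 0], "grip": 0},
    {"rot": [0, 0, 0], "xyz": [0, 0, 0], "grip": 0},
    {"rot": [0, 0, 0], "xyz": [0, 0, 0], "grip": 0},
    {"rot": [0, 0, 0], "xyz": [0, 0, -0.04], "grip": 0},
    {"rot": [0, 0, 0], "xyz": [0, 0, -0.08], "grip": 0},
    {"rot": [0, 0, 0], "xyz": [0, 0, -0.12], "grip": 0},
    {"rot": [0, 0, 0], "xyz": [0, 0, -0.14], "grip": 0}
  ]
}}

```text
clock: 17.83
tool_pos: [0.5981, -0.083, 0.2238]
eef_rot: [0.023, 1.0, 0.0, 0.003]
contact_force: [0.4, 0.1, -0.1]
opening: 0.997
finger_force: 0.0
```

Run:
```python
from h import *
print(rel((.381,-.319,.20),np.radians(55)))
```

```text
(array([ 0.2062, -0.2457,  0.0224]), array([0.002, 0.006, 0.565]))
```

Call:
{"api": "carry_out", "payload": {
  "plan": [
    {"rot": [0, 0, 0.565], "xyz": [0.206, -0.246, 0.01], "grip": 0},
    {"rot": [0, 0, 0.565], "xyz": [0.206, -0.246, 0.01], "grip": 0},
    {"rot": [0, 0, 0.565], "xyz": [0.206, -0.246, 0.01], "grip": 0},
    {"rot": [0, 0, 0.565], "xyz": [0.206, -0.246, 0.01], "grip": 0},
    {"rot": [0, 0, 0.565], "xyz": [0.206, -0.246, 0.01], "grip": 0},
    {"rot": [0, 0, 0.565], "xyz": [0.206, -0.246, 0.01], "grip": 0},
    {"rot": [0, 0, 0.565], "xyz": [0.206, -0.246, 0.01], "grip": 0},
    {"rot": [0, 0, 0.565], "xyz": [0.206, -0.246, 0.01], "grip": 0}
  ]
}}

```text
clock: 18.5
tool_pos: [0.3756, -0.3223, 0.2091]
eef_rot: [0.302, 0.953, -0.001, -0.001]
contact_force: [0.4, 0.0, -0.2]
opening: 0.999
finger_force: 0.0
```

Call:
{"api": "carry_out", "payload": {
  "plan": [
    {"rot": [0, 0, 0], "xyz": [0, 0, 0], "grip": 0},
    {"rot": [0, 0, 0], "xyz": [0, 0, 0], "grip": 0},
    {"rot": [0, 0, 0], "xyz": [0, 0, 0], "grip": 0}
  ]
}}

```text
clock: 18.75
tool_pos: [0.38, -0.3189, 0.2093]
eef_rot: [0.3, 0.954, 0.0, 0.0]
contact_force: [-0.2, 0.2, -0.3]
opening: 1.001
finger_force: 0.0
```

Run:
```python
from h import *
st=shot("w7"); print(st["tool_pos"],rel((.381,-.319,.20),np.radians(55)))
```

```text
[ 0.38049128 -0.31832741  0.20928784] (array([-0.0008, -0.0005,  0.0093]), array([0.001, 0.001, 0.003]))
```

View pics/w7.png

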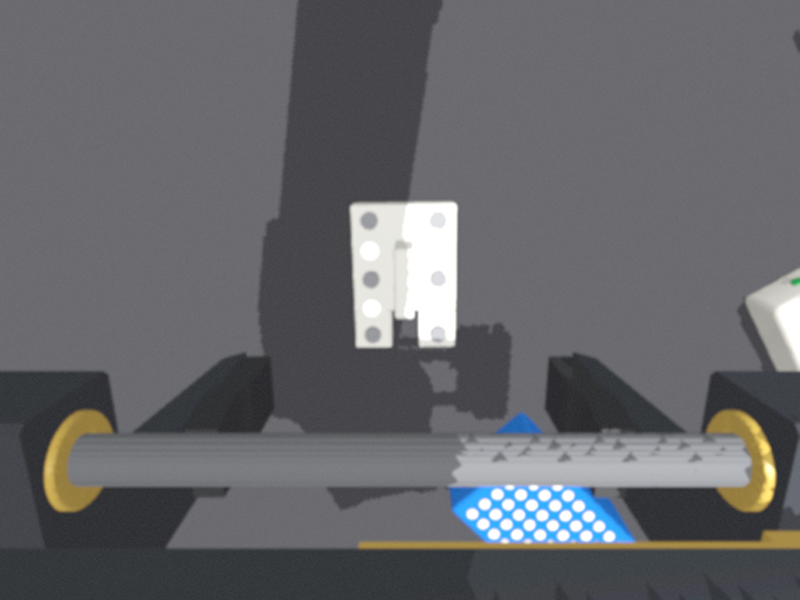

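The tray lies square below the gripper with corners (350,204), (457,203), (456,347) and (356,347). Its bar is at x of about 404, and the notch faces away from the camera.

Run:
```python
from h import *
f=load("w7"); q=quad([f(356,347,.024),f(456,347,.024),f(457,203,.024),f(350,204,.024)]); print(q)
a=np.radians(-35.2); c=q[0]; g=c-.005*np.array([np.cos(a),np.sin(a)]); print("grip",g,"bar",f(404,318,.064),f(403,245,.064))
print(rel((*g,.036),a+np.pi/2), r.get_state()["q"])
```

```text
(array([ 0.3866, -0.3244]), np.float64(0.1009), np.float64(0.0711), np.float64(-34.0))
grip [ 0.38251428 -0.32151784] bar [ 0.39980614 -0.33391476] [ 0.36228954 -0.30839841]
(array([-0.0033, -0.0019,  0.1733]), array([0.001, 0.001, 0.007])) [ 0.75590862  0.57257065 -0.23754131  1.97891927  0.22104162  0.61389786
  1.33665231]
```

Call:
{"api": "carry_out", "payload": {
  "plan": [
    {"rot": [0, 0, -0.005], "xyz": [-0.003, -0.002, 0.035], "grip": 0},
    {"rot": [0, 0, -0.005], "xyz": [-0.003, -0.002, 0.07], "grip": 0},
    {"rot": [0, 0, -0.005], "xyz": [-0.003, -0.002, 0.105], "grip": 0},
    {"rot": [0, 0, -0.005], "xyz": [-0.003, -0.002, 0.14], "grip": 40},
    {"rot": [0, 0, -0.005], "xyz": [-0.003, -0.002, 0.165], "grip": 80},
    {"rot": [0, 0, -0.005], "xyz": [-0.003, -0.002, 0.173], "grip": 100},
    {"rot": [0, 0, -0.005], "xyz": [-0.003, -0.002, 0.173], "grip": 255},
    {"rot": [0, 0, -0.005], "xyz": [-0.003, -0.002, 0.173], "grip": 255}
  ],
  "squeeze": 30
}}

```text
clock: 19.52
tool_pos: [0.3815, -0.3224, 0.0367]
eef_rot: [0.298, 0.955, 0.0, 0.0]
contact_force: [0.9, 0.5, 0.1]
opening: 0.647
finger_force: 0.0
```

Call:
{"api": "carry_out", "payload": {
  "plan": [
    {"rot": [0, 0, 0], "xyz": [0, 0, 0], "grip": 255},
    {"rot": [0, 0, 0], "xyz": [0, 0, 0], "grip": 255},
    {"rot": [0, 0, 0], "xyz": [0, 0, 0], "grip": 255},
    {"rot": [0, 0, 0], "xyz": [0, 0, 0], "grip": 255},
    {"rot": [0, 0, 0], "xyz": [0, 0, 0], "grip": 255},
    {"rot": [0, 0, 0], "xyz": [0, 0, 0], "grip": 255},
    {"rot": [0, 0, 0], "xyz": [0, 0, 0], "grip": 255},
    {"rot": [0, 0, 0], "xyz": [0, 0, 0], "grip": 255}
  ]
}}

```text
clock: 20.18
tool_pos: [0.3806, -0.3229, 0.0364]
eef_rot: [0.298, 0.955, -0.0, 0.0]
contact_force: [-0.3, -0.4, 3.4]
opening: 0.139
finger_force: 30.0
```

Call:
{"api": "carry_out", "payload": {
  "plan": [
    {"rot": [0, 0, 0], "xyz": [0, 0, -0.01], "grip": 255},
    {"rot": [0, 0, 0], "xyz": [0, 0, -0.03], "grip": 255},
    {"rot": [0, 0, 0], "xyz": [0, 0, -0.06], "grip": 255},
    {"rot": [0, 0, 0], "xyz": [0, 0, -0.09], "grip": 255},
    {"rot": [0, 0, 0], "xyz": [0, 0, -0.12], "grip": 255},
    {"rot": [0, 0, 0], "xyz": [0, 0, -0.15], "grip": 255},
    {"rot": [0, 0, 0], "xyz": [0, 0, -0.18], "grip": 255},
    {"rot": [0, 0, 0], "xyz": [0, 0, -0.185], "grip": 255}
  ]
}}

```text
clock: 20.85
tool_pos: [0.3821, -0.3241, 0.2259]
eef_rot: [0.298, 0.954, -0.001, 0.004]
contact_force: [1.3, -0.5, -1.7]
opening: 0.133
finger_force: 30.0
```

Run:
```python
from h import *
st=r.get_state(); print(st["opening"],st["contact_force"],rel((.45,-.08,.22),np.radians(80)),rel((.675,.371,.22),np.radians(105.5)))
```

```text
0.1331782184249289 [ 1.29376825 -0.50832763 -1.67383971] (array([0.0833, 0.2393, 0.0052]), array([-0.002,  0.007, -0.432])) (array([0.1553, 0.7381, 0.0046]), array([-0.004,  0.007, -0.877]))
```

Call:
{"api": "carry_out", "payload": {
  "plan": [
    {"rot": [0, 0, -0.05], "xyz": [0.007, 0.02, 0], "grip": 255},
    {"rot": [0, 0, -0.1], "xyz": [0.017, 0.05, 0], "grip": 255},
    {"rot": [0, 0, -0.15], "xyz": [0.028, 0.08, 0], "grip": 255},
    {"rot": [0, 0, -0.21], "xyz": [0.038, 0.11, 0], "grip": 255},
    {"rot": [0, 0, -0.27], "xyz": [0.049, 0.14, 0], "grip": 255},
    {"rot": [0, 0, -0.33], "xyz": [0.059, 0.17, 0], "grip": 255},
    {"rot": [0, 0, -0.38], "xyz": [0.07, 0.2, 0], "grip": 255},
    {"rot": [0, 0, -0.43], "xyz": [0.083, 0.239, 0], "grip": 255}
  ]
}}

```text
clock: 21.52
tool_pos: [0.447, -0.0794, 0.2207]
eef_rot: [0.088, 0.996, -0.001, -0.001]
contact_force: [0.9, 0.6, -1.2]
opening: 0.134
finger_force: 30.0
```

Run:
```python
from h import *
st=r.get_state(); print(st["opening"],rel((.675,.371,.22),np.radians(105.5)))
```

```text
0.1335410797636794 (array([-0.1455,  0.4835, -0.0005]), array([-0.001, -0.003, -0.447]))
```

Call:
{"api": "carry_out", "payload": {
  "plan": [
    {"rot": [0, 0, -0.06], "xyz": [-0.01, 0.03, 0], "grip": 255},
    {"rot": [0, 0, -0.12], "xyz": [-0.02, 0.065, 0], "grip": 255},
    {"rot": [0, 0, -0.18], "xyz": [-0.03, 0.1, 0], "grip": 255},
    {"rot": [0, 0, -0.24], "xyz": [-0.04, 0.135, 0], "grip": 255},
    {"rot": [0, 0, -0.3], "xyz": [-0.051, 0.17, 0], "grip": 255},
    {"rot": [0, 0, -0.36], "xyz": [-0.062, 0.205, 0], "grip": 255},
    {"rot": [0, 0, -0.41], "xyz": [-0.072, 0.24, 0], "grip": 255},
    {"rot": [0, 0, -0.447], "xyz": [-0.082, 0.27, 0], "grip": 255}
  ]
}}

```text
clock: 22.18
tool_pos: [0.576, 0.1748, 0.2206]
eef_rot: [-0.137, 0.991, 0.0, -0.001]
contact_force: [0.5, 1.2, -1.1]
opening: 0.134
finger_force: 30.0
```

Run:
```python
from h import *
st=r.get_state(); print(st["tool_pos"],st["opening"],rel((.675,.371,.22),np.radians(105.5)))
```

```text
[0.57598156 0.17478646 0.22059182] 0.13427884466394874 (array([-0.1486,  0.1619,  0.0005]), array([ 0.001, -0.001,  0.005]))
```

Call:
{"api": "carry_out", "payload": {
  "plan": [
    {"rot": [0, 0, 0], "xyz": [-0.02, 0.022, 0], "grip": 255},
    {"rot": [0, 0, 0], "xyz": [-0.045, 0.048, 0], "grip": 255},
    {"rot": [0, 0, 0], "xyz": [-0.075, 0.08, 0], "grip": 255},
    {"rot": [0, 0, 0], "xyz": [-0.105, 0.11, 0], "grip": 255},
    {"rot": [0, 0, 0], "xyz": [-0.13, 0.14, 0], "grip": 255},
    {"rot": [0, 0, 0], "xyz": [-0.145, 0.155, 0], "grip": 255},
    {"rot": [0, 0, 0], "xyz": [-0.145, 0.155, 0], "grip": 255},
    {"rot": [0, 0, 0], "xyz": [-0.145, 0.155, 0], "grip": 255}
  ]
}}

```text
clock: 22.85
tool_pos: [0.6732, 0.3615, 0.2192]
eef_rot: [-0.136, 0.991, -0.0, -0.001]
contact_force: [-0.1, -1.2, -1.6]
opening: 0.136
finger_force: 30.0
```

Run:
```python
from h import *
st=shot("w8"); print(st["tool_pos"],R.from_quat(st["eef_rot"]).as_matrix()[:,1],st["opening"])
```

```text
[0.67371624 0.35950072 0.21974853] [-0.26815907  0.96337252 -0.00202436] 0.13005548321328997
```

View pics/w8.png

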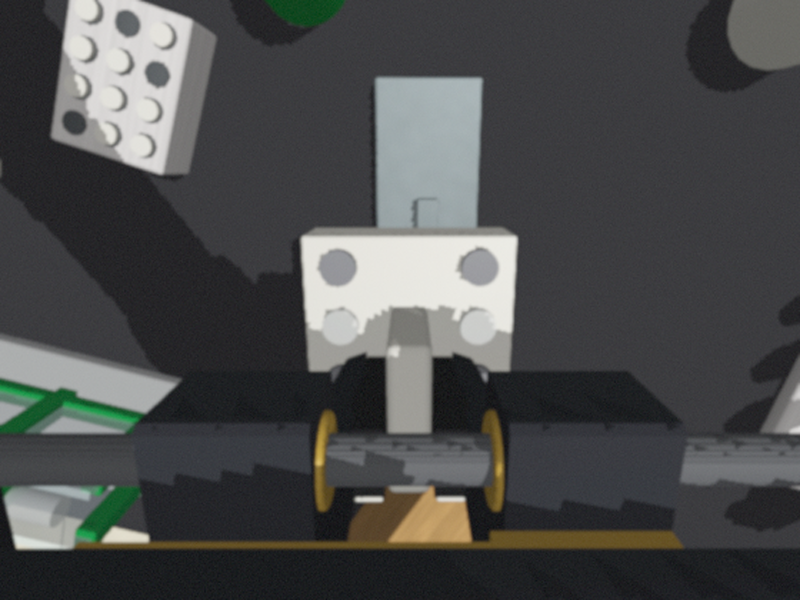

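The view shows the base's near edge from (375,78) to (482,77), its sides down to (377,228) and (477,228), and the key near (427,205). The held tray's edge (301,236)–(517,236) is parallel to it.

Run:
```python
from h import *
import json
f=load("w8"); A,B=f(375,78,.02),f(482,77,.02); print(A,B,np.linalg.norm(A-B))
w=A-B; L,Rr=f(378,228,.02),f(477,228,.02); m1=(A+B)/2; m2=(L+Rr)/2; d=m2-m1; print("yaw edge",np.degrees(np.arctan2(-w[0],w[1]))%180,"axis",np.degrees(np.arctan2(d[1],d[0])), "sides",[np.degrees(np.arctan2(*(q[::-1]))) for q in (L-A,Rr-B)])
a=np.radians(15.5); x=np.array([np.cos(a),np.sin(a)]); print("base",m1+.05*x)
st=json.load(open("pics/w8.json")); tz=st["tool_pos"][2]
t=[f(301,236,tz-.012),f(517,236,tz-.012)]; m=(t[0]+t[1])/2; print("tray",np.linalg.norm(t[0]-t[1]),m+.05*x, "rel TCP",(m+.05*x-st["tool_pos"][:2])@x, (m+.05*x-st["tool_pos"][:2])@[-x[1],x[0]])
print("key near",f(427,198,.033), "-> centre", f(427,198,.033)-.027*x)
```

```text
[0.56290241 0.30494756] [0.54371756 0.37155305] 0.06931341871862495
yaw edge 16.068362248956078 axis 15.77972835994802 sides [np.float64(15.817863141264638), np.float64(15.741811079048386)]
base [0.60149151 0.35161223]
tray 0.06922569004454479 [0.67971292 0.36068227] rel TCP 0.006094347635748057 -0.0004639601432408235
key near [0.62652217 0.35799119] -> centre [0.60050414 0.35077575]
```

Run:
```python
from h import *
st=r.get_state(); print(st["tool_pos"],rel((.5954,.3497,.10),np.radians(105.8)))
```

```text
[0.67418495 0.35846487 0.22036882] (array([0.078 , 0.0129, 0.1205]), array([-0.002, -0.002, -0.005]))
```

Call:
{"api": "carry_out", "payload": {
  "plan": [
    {"rot": [0, 0, -0.005], "xyz": [0.02, 0.004, 0.02], "grip": 255},
    {"rot": [0, 0, -0.005], "xyz": [0.045, 0.008, 0.045], "grip": 255},
    {"rot": [0, 0, -0.005], "xyz": [0.065, 0.012, 0.07], "grip": 255},
    {"rot": [0, 0, -0.005], "xyz": [0.077, 0.013, 0.095], "grip": 255},
    {"rot": [0, 0, -0.005], "xyz": [0.078, 0.013, 0.115], "grip": 255},
    {"rot": [0, 0, -0.005], "xyz": [0.078, 0.013, 0.12], "grip": 255},
    {"rot": [0, 0, -0.005], "xyz": [0.078, 0.013, 0.12], "grip": 255},
    {"rot": [0, 0, -0.005], "xyz": [0.078, 0.013, 0.12], "grip": 255}
  ]
}}

```text
clock: 23.62
tool_pos: [0.5972, 0.3513, 0.1024]
eef_rot: [-0.137, 0.991, 0.0, 0.001]
contact_force: [-0.4, -0.0, -0.3]
opening: 0.133
finger_force: 30.0
```

Run:
```python
from h import *
for i in range(3):
    r.snapshot("wrist"); st=r.get_state(); print(st["tool_pos"],rel((.5954,.3497,.056),np.radians(105.8),st))
```

```text
[0.59751233 0.35196557 0.10292825] (array([ 0.0028, -0.0016,  0.0469]), array([ 0.001,  0.003, -0.001]))
[0.59749541 0.35239885 0.10316177] (array([ 0.0029, -0.0021,  0.0471]), array([ 0.001,  0.003, -0.001]))
[0.59728076 0.35254273 0.10302596] (array([ 0.0027, -0.0023,  0.047 ]), array([ 0.001,  0.003, -0.001]))
```

Call:
{"api": "carry_out", "payload": {
  "plan": [
    {"rot": [0, 0, 0], "xyz": [0.0028, -0.002, 0], "grip": 255},
    {"rot": [0, 0, 0], "xyz": [0.0028, -0.002, 0.01], "grip": 255},
    {"rot": [0, 0, 0], "xyz": [0.0028, -0.002, 0.02], "grip": 255},
    {"rot": [0, 0, 0], "xyz": [0.0028, -0.002, 0.026], "grip": 255},
    {"rot": [0, 0, 0], "xyz": [0.0028, -0.002, 0.03], "grip": 255},
    {"rot": [0, 0, 0], "xyz": [0.0028, -0.002, 0.03], "grip": 255},
    {"rot": [0, 0, 0], "xyz": [0.0028, -0.002, 0.03], "grip": 255},
    {"rot": [0, 0, 0], "xyz": [0.0028, -0.002, 0.03], "grip": 255}
  ]
}}

```text
clock: 24.43
tool_pos: [0.5938, 0.3498, 0.0713]
eef_rot: [-0.138, 0.99, 0.0, 0.0]
contact_force: [0.1, 0.4, -1.7]
opening: 0.136
finger_force: 30.0
```

Run:
```python
from h import *
for i in range(2):
    r.snapshot("wrist"); st=r.get_state(); print(st["tool_pos"],st["contact_force"],rel((.5954,.3497,.056),np.radians(105.8),st))
```

```text
[0.59391965 0.34979551 0.07155826] [-0.22438721  0.00946853 -0.96796443] (array([-0.0014, -0.0005,  0.0156]), array([0.   , 0.001, 0.   ]))
[0.59395655 0.34978086 0.07164576] [-0.12516563  0.43651605 -0.22978485] (array([-0.0014, -0.0005,  0.0156]), array([0.   , 0.001, 0.   ]))
```

Call:
{"api": "carry_out", "payload": {
  "plan": [
    {"rot": [0, 0, 0], "xyz": [-0.001, 0, 0.003], "grip": 255},
    {"rot": [0, 0, 0], "xyz": [-0.001, 0, 0.006], "grip": 255},
    {"rot": [0, 0, 0], "xyz": [-0.001, 0, 0.009], "grip": 255},
    {"rot": [0, 0, 0], "xyz": [-0.001, 0, 0.012], "grip": 255},
    {"rot": [0, 0, 0], "xyz": [-0.001, 0, 0.014], "grip": 255},
    {"rot": [0, 0, 0], "xyz": [-0.001, 0, 0.014], "grip": 255},
    {"rot": [0, 0, 0], "xyz": [-0.001, 0, 0.014], "grip": 255}
  ]
}}

```text
clock: 25.12
tool_pos: [0.5946, 0.3498, 0.0571]
eef_rot: [-0.138, 0.99, 0.0, -0.0]
contact_force: [0.5, -0.1, -0.8]
opening: 0.134
finger_force: 30.0
```

The tray has gone past the key top without contact, so I seat it and release.

Call:
{"api": "carry_out", "payload": {
  "plan": [
    {"rot": [0, 0, 0], "xyz": [0, 0, 0.001], "grip": 255},
    {"rot": [0, 0, 0], "xyz": [0, 0, 0.002], "grip": 255},
    {"rot": [0, 0, 0], "xyz": [0, 0, 0.002], "grip": 255},
    {"rot": [0, 0, 0], "xyz": [0, 0, 0.002], "grip": 255}
  ]
}}

```text
clock: 25.45
tool_pos: [0.5948, 0.3499, 0.0565]
eef_rot: [-0.138, 0.99, 0.0, 0.0]
contact_force: [-2.0, -0.4, 5.4]
opening: 0.134
finger_force: 30.0
```

Call:
{"api": "carry_out", "payload": {
  "plan": [
    {"rot": [0, 0, 0], "xyz": [0, 0, 0], "grip": 100},
    {"rot": [0, 0, 0], "xyz": [0, 0, 0], "grip": 100},
    {"rot": [0, 0, 0], "xyz": [0, 0, 0], "grip": 100},
    {"rot": [0, 0, 0], "xyz": [0, 0, 0], "grip": 100},
    {"rot": [0, 0, 0], "xyz": [0, 0, -0.04], "grip": 100},
    {"rot": [0, 0, 0], "xyz": [0, 0, -0.08], "grip": 100},
    {"rot": [0, 0, 0], "xyz": [0, 0, -0.12], "grip": 100},
    {"rot": [0, 0, 0], "xyz": [0, 0, -0.16], "grip": 100}
  ]
}}

```text
clock: 26.12
tool_pos: [0.5943, 0.3496, 0.2167]
eef_rot: [-0.138, 0.99, 0.0, -0.0]
contact_force: [0.3, 0.8, 0.1]
opening: 0.607
finger_force: 0.0
```

Call:
{"api": "carry_out", "payload": {
  "plan": [
    {"rot": [0, 0, 0], "xyz": [0.04, -0.1, -0.1], "grip": 0},
    {"rot": [0, 0, 0], "xyz": [0.04, -0.1, -0.1], "grip": 0},
    {"rot": [0, 0, 0], "xyz": [0.04, -0.1, -0.1], "grip": 0},
    {"rot": [0, 0, 0], "xyz": [0.04, -0.1, -0.1], "grip": 0},
    {"rot": [0, 0, 0], "xyz": [0.04, -0.1, -0.1], "grip": 0},
    {"rot": [0, 0, 0], "xyz": [0.04, -0.1, -0.1], "grip": 0}
  ]
}}

```text
clock: 26.62
tool_pos: [0.5839, 0.242, 0.316]
eef_rot: [-0.137, 0.991, 0.0, 0.001]
contact_force: [0.0, 1.2, 0.2]
opening: 0.996
finger_force: 0.0
```

Run:
```python
from h import *
st=shot("w9"); print(st["tool_pos"],st["opening"])
im=r.snapshot("top")[:,:,::-1]; cv2.imwrite("pics/top9raw.png",im)
im=r.snapshot("scene")[:,:,::-1]; cv2.imwrite("pics/sc9raw.png",im)
a=cv2.resize(cv2.imread("pics/w9raw.png"),(400,300)); 
t=cv2.resize(cv2.imread("pics/top9raw.png")[110:260,160:360],(400,300),interpolation=cv2.INTER_CUBIC)
s=cv2.resize(im[180:330,180:450],(540,300),interpolation=cv2.INTER_CUBIC)
c=np.zeros((600,800,3),'uint8'); c[:300,:400]=a; c[:300,400:]=t; c[300:,:540]=s; cv2.imwrite("pics/c9.png",c)
```

```text
[0.58302212 0.24324786 0.31476817] 0.9972910498454081
```

View pics/c9.png

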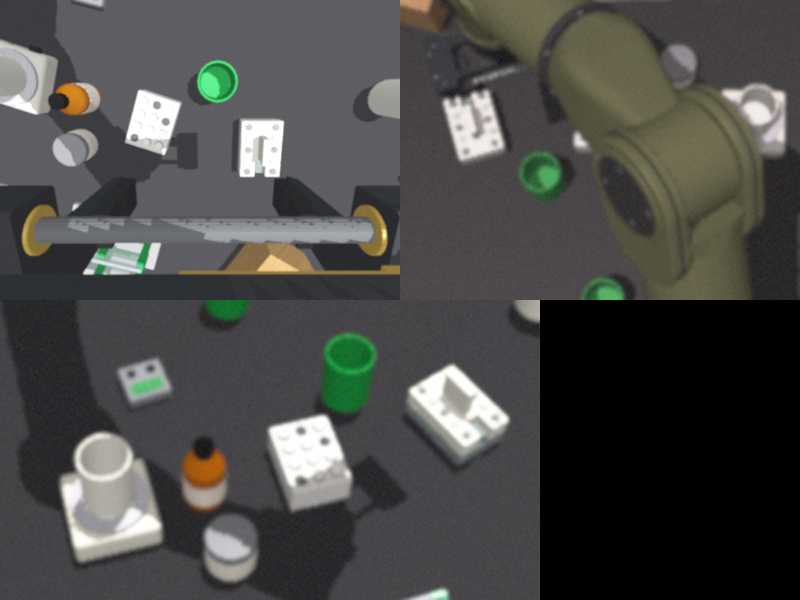

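The tray sits flush on the base with its notch over the key, and the beaker, bottle and jar all stand upright. One numeric check.

Run:
```python
from h import *
S=pose("scene"); P=pose("top"); f=load("w9")
s=lambda u,v,z: ray(S,180+u/2,180+(v-300)/2,z)[:2]
t=lambda u,v,z: ray(P,160+(u-400)/2,110+v/2,z)[:2]
print("plate ~[.596 -.0835] scene0 [.601 -.0826]; beaker",s(104,457,.125),t(761,108,.125))
print("bottle",s(203,445,.105),f(2*61,2*102,.105),"jar",s(231,537,.05),t(678,65,.05),f(2*70,2*149,.05))
```

```text
plate ~[.596 -.0835] scene0 [.601 -.0826]; beaker [ 0.59936188 -0.08270342] [ 0.58757167 -0.08830708]
bottle [0.60424973 0.02710523] [0.60043361 0.03627254] jar [0.69406724 0.03021836] [0.68370827 0.02920856] [0.68854876 0.0321818 ]
```

```bash
python3 -c "
from plant import r
print(r.finish_job())"
```

```text
the job is handed in; nothing more can be done
None
```

The job is handed in at about 27 s on the robot's clock, with no verdict returned: the tray is on its base over the key, the beaker on the stirrer plate, the bottle in the row about 8 mm off midway, the jar behind it, all released, and the tip box, timer and wash bottle untouched as far as I saw.

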